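# Square a flat-edged disc to the bar of a drilling jig

### The job

Press lightly with a fingertip or two on top of the red disc in the drilling jig, and turn and slide it on the bed until its flat edge lies flush, along its whole length, against the aluminium alignment bar. Only then slide the blue jaw up until it nips the disc snugly against the bar, and let go. The disc is brittle, so never press or squeeze it hard (stay under 25 N), keep it flat on the bed, and leave the other things on the bench alone.

Things in the scene. Friction and masses are not known exactly. Their poses are not given: they have to be found in the camera images.
- jig: Drilling jig fixed to the bench on levelling feet that lift it 2 to 12 mm; turned up to 0.35 rad. Plywood bed 18 mm thick, slick waxed top. Origin: bed underside; x points from the jaw towards the bar, y along the bar, z up; the bed spans x -150..110, y -110..110 mm. Aluminium alignment bar fixed on it, 22 mm (x) x 160 mm (y), 16 mm tall above the bed.
- bar_face (a point): Middle of the bar's face that looks to the disc, 5 mm above the bed (jig frame 80, 0, 23 mm); axes as the jig's: the face is the plane x = 0 of this frame, the disc lies on its -x side. The flat is to lie on this plane.
- disc: Loose red disc flat on the bed, 100 mm diameter, 10 mm thick, about 0.12 kg, one straight flat 54 mm long, 42 mm from the centre; a white line on top runs just inside the flat. Origin: circle centre, underside (top 10 mm above it); x axis points from the centre to the middle of the flat. Starts 10 mm or more off the bar, flat turned 0.6 rad or more away. Breaks above 25 N.
- disc_flat (a point): Middle of the disc's flat edge at half thickness (disc frame 42, 0, 5 mm). The disc slides and turns easily on the bed (friction about 0.25). It follows fingertips pressed on its top with some 6 to 12 N; two, spread about 50 mm, turn it about its centre. Pressed things hardly yield (well under 0.1 mm per N): approach slowly and feel for contact.
- jaw (a joint): Travel of the sliding blue jaw, m: 0 fully back (starts up to 0.012), growing along the jig's +x towards the bar, up to 0.085. It slides stiffly (about 6 N of friction) and stays where it is left, keeping some of its squeeze. With the disc flush on the bar it touches at about 0.066; push it on there some 4 to 12 N beyond its friction.
- jaw_face (a point): Middle of the jaw's flat front face (towards the disc), 5 mm above the bed; axes as the jig's. The jaw is a blue block 100 mm wide (y), 30 mm long (x, behind this face), its top 19 mm above the bed.
- jaw_grip (a point): Centre of the top of the black grip on the jaw: an upright tab 18 mm wide along the jig's y, 22 mm along x, standing 29 mm above the blue block (48 mm above the bed); pinch it from above across y.
- bushing: Bystander: small brass drill bushing, 18 mm diameter, 26 mm tall, standing on the bed beside the disc; leave it. Origin under its centre.
- screw_cup: Bystander: grey cup, 70 mm across, 50 mm tall, beside the jig. Origin under its centre.
- offcut: Bystander: wood offcut 140 x 45 x 30 mm lying beside the jig. Origin under its centre.
- glue: Bystander: glue bottle, 60 mm diameter, 160 mm tall. Origin under its centre.
- tape: Bystander: yellow roll of tape, 90 mm diameter, 25 mm tall. Origin under its centre.
- tape_measure: Bystander: yellow tape measure, 70 x 35 x 65 mm. Origin under its centre.
- driver: Bystander: screwdriver with a red handle, about 200 mm long, lying on the bench.
- round_blank: Bystander: black full-round disc without a flat, 100 mm diameter, 10 mm thick, lying on the bench; not the one to align.

How it is judged:
By the outcome, as a careful person would: the job done as asked, in the order asked, and still so for the second after the job is handed in, with the robot touching nothing.
It also fails if it takes over 72 s, if anything falls off the work surface, if the arm or the gripper's body presses on something with over 40 N, if the wrist force passes 120 N, or if a joint passes its speed limit or range.

### The arm

A 6-joint arm with a two-finger parallel gripper is mounted at the origin on the work surface. World frame = base frame: x ahead of the robot, y to its left, z up, the work surface at z = 0. Lengths are in m, angles in rad, forces in N, time in s.
With the tool pointing down it reaches from about 0.275 to 0.825 m from the base axis. Payload 4.9 kg.
Tool frame: the origin (TCP) lies on the centre line of the jaws, within the pads' length; the fingertips stand 11 mm ahead of it and the grasp point (between the pads) lies 8 mm behind it; z points along the fingers, y is the line along which they close (so a half turn about z gives the same grasp; the last joint's range is limited). The gripper opens to 85 mm and grips with 20 to 120 N. Pads are 22 mm wide; open, the fingers measure 114 mm over their backs; the gripper's body (76 mm by 85 mm) begins 54 mm behind the grasp point. The pads swing forward as they close: fully open they stand 13 mm farther back than shut.
Start: joints at [1.186, 0.326, -0.193, 1.052, 0, 1.437], TCP at [0.136, 0.533, 0.242] pointing down, gripper open.
Joint ranges: [-2.65, 2.65], [-0.97, 1.79], [-1.3, 1.35], [-1.93, 2.1], [-1.47, 1.37], [-3.14, 3.14]. Speed limits (rad/s): [2.57, 2.57, 3.14, 3.14, 3.14, 3.14].

### API

Orientations are given as a 3x3 rotation matrix whose columns are the frame's x, y, z axes.
In Python, from rig import ctrl gives the robot as it stands.
- The arm moves only by the tool jog_arm, never from a script. Its argument "commands" is a list of rows, each an object of numbers: "dx", "dy", "dz": the shift along the tool's x, y, z in m; "ax", "ay", "az": the turn, a rotation vector about the tool's x, y, z in rad. A call has 1 to 5 rows; each row is the pose to reach, as a shift and turn from the pose commanded when the call began, along the tool's axes at that moment; what a row does not reach only later rows make up. A row lasts 1/8 s, in which the tool goes at most 62.5 mm and 10.7 degrees, less where a joint would pass 70% of its speed; a pose out of reach is approached as far as the arm can. A call with a gripper value outside its range is refused whole. "jaw" is the opening, from 0 (shut) to 1 (fully open), set as the call begins (left out, the last holds). The fingers move at their own pace and stop on an object; the grip force is fixed at half the most. Time passes only in rows, so rows that repeat a pose let the fingers close. It gives the time, the measured TCP pose, the force, the opening and the grip force at its end, in the units of the state.
- ctrl.state(): the state, without advancing time (a new reading comes with each control period).
- ctrl.get_image(name): name is "scene" or "top" or "wrist"; returns the picture (384x512x3 uint8, red, green, blue); there is no depth.
- ctrl.camera_model(name): a dict with "intrinsics" (3x3 intrinsics, pixels), "rvec" (rotation vector, rad) and "tvec" (3), from world to camera coordinates, as OpenCV has them; the wrist camera has in their place "mount" (4x4, takes a point from camera to tool coordinates, whose origin is the TCP and whose axes are the flange's). Camera axes: x right, y down, z forward; pixel columns grow to the right and rows downward; lengths in m; the calibration is good to about 2 mm. A picture is of the moment at which its call begins: read the wrist's pose just before it. camera_model takes no time and is no camera call.
- ctrl.sign_off(): hands the job in; it is judged then, once.
Trained networks look in the newest picture that a camera, given by its name, has taken for a name from the list of things; names that differ only in an ending like _2 or _b are one class to them, and where a whole thing is asked for, a point or a joint stands for the part that bears it (a point fixed in the world has none). Each returns a list of dicts, best first, with "confidence" (0 to 1); they miss things now and then, are a little off and sometimes report something else, mostly with a low value. They report only what shows in the picture. A call takes as long as a camera call.
- ctrl.search_frame(camera, label): "bbox" ([centre column, centre row, width, height] in pixels, round what is visible of it).
- ctrl.spot_point(camera, label): "at" ([column, row] in pixels: a listed point, or the origin of a listed thing).
The state is a dict: "time": time; "joints": joint angles; "joint_vel": joint speeds; "effort": joint torques, N m; "position": TCP position; "eef_rot": TCP orientation; "ft_force": force on the tool from outside, world axes, zero at the start; "ft_torque": the same for the moment, N m; "width": finger opening in m; "finger_force": force on a finger pad.
Only numpy, scipy, OpenCV 4.12 (cv2) and the standard library are available. Lean on these libraries where they do the work, as an engineer would, in place of code of your own. Each camera call takes 0.05 s, during which the arm holds its last target. There are 200 camera calls.

## Working session

There is one attempt and no reset: what is moved stays moved. The work goes in short steps, Python scripts to look and compute and a tool call to move; the robot and the scene stay as the last step left them, time stands still between calls to the robot, and variables do not carry over. Pictures are saved under pics/ and viewed, at most 10 in all, crops included, and the job is handed in when it is done.

Besides the shell and the picture viewer there is one more tool, called after "Emit:" as a command line: name --argument value ..., lists and objects as JSON in quotes. jog_arm: Moves the arm, as the interface text tells. Its arguments: {"type":"object","properties":{"commands":{"type":"array","items":{"type":"object","properties":{"dx":{"type":"number"},"dy":{"type":"number"},"dz":{"type":"number"},"ax":{"type":"number"},"ay":{"type":"number"},"az":{"type":"number"}}}},"jaw":{"type":"number"}},"required":["commands"]}

```bash
ls; mkdir -p pics; cat > h.py <<'E'
import numpy as np, cv2
from rig import ctrl
def cam(n,st=None):
    m=ctrl.camera_model(n);K=np.array(m["intrinsics"])
    if n!="wrist":
        R=cv2.Rodrigues(np.array(m["rvec"],float))[0];t=np.array(m["tvec"],float).ravel();return K,R,t
    M=np.array(m["mount"]);T=np.eye(4);T[:3,:3]=st["eef_rot"];T[:3,3]=st["position"]
    W=np.linalg.inv(T@M);return K,W[:3,:3],W[:3,3]
def ray(c,p):
    K,R,t=c;d=R.T@np.linalg.solve(K,[p[0],p[1],1.]);return -R.T@t,d/np.linalg.norm(d)
def onz(c,p,z):
    o,d=ray(c,p);return o+d*(z-o[2])/d[2]
def tri(rs):
    A=sum(np.eye(3)-np.outer(d,d) for o,d in rs);b=sum((np.eye(3)-np.outer(d,d))@o for o,d in rs)
    x=np.linalg.solve(A,b);return x,[np.linalg.norm((np.eye(3)-np.outer(d,d))@(x-o)) for o,d in rs]
def proj(c,X):
    K,R,t=c;q=K@(R@np.asarray(X,float)+t);return q[:2]/q[2]
def save(n,f): 
    im=ctrl.get_image(n);cv2.imwrite("pics/"+f,im[:,:,::-1]);return im
E
python3 - <<'E'
from h import *
s=ctrl.state();print({k:np.round(v,3).tolist() for k,v in s.items()})
a=save("top","t0.png");b=save("scene","s0.png")
for n in ("top","scene"):
    c=cam(n);print(n,np.round(-c[1].T@c[2],3))
    for l in ("disc","disc_flat","bar_face","jaw_face","jaw_grip","bushing","jig","glue","screw_cup"):
        print(n,l,[(np.round(d["at"],1).tolist(),round(d["confidence"],2)) for d in ctrl.spot_point(n,l)[:2]])
cv2.imwrite("pics/ts0.png",cv2.resize(np.vstack([a,b])[:,:,::-1],None,fx=.78,fy=.78))
E
```

```text
pics
{'time': 0.0, 'joints': [1.186, 0.327, -0.194, 1.052, -0.0, 1.437], 'joint_vel': [0.001, 0.001, 0.0, 0.001, -0.001, 0.001], 'effort': [-0.001, -44.339, 26.245, 0.015, -0.0, 0.0], 'position': [0.136, 0.532, 0.242], 'eef_rot': [[-0.969, 0.248, -0.001], [0.248, 0.969, -0.002], [0.0, -0.002, -1.0]], 'ft_force': [0.109, 0.984, 0.207], 'ft_torque': [-0.034, -0.006, -0.015], 'finger_force': 0.0, 'width': 0.086}
top [ 0.315 -0.047  1.378]
top disc [([257.0, 168.3], 0.7)]
top disc_flat [([244.9, 168.9], 0.79)]
top bar_face [([371.0, 157.1], 0.68), ([257.7, 146.8], 0.61)]
top jaw_face [([249.8, 191.0], 0.66), ([259.0, 148.1], 0.56)]
top jaw_grip [([252.7, 193.8], 0.82)]
top bushing [([230.1, 164.7], 0.5)]
top jig [([255.7, 171.0], 0.56), ([342.2, 170.8], 0.21)]
top glue [([106.4, 183.5], 0.85), ([370.3, 243.4], 0.73)]
top screw_cup [([232.8, 162.4], 0.72), ([132.1, 210.1], 0.68)]
scene [1.302 0.527 0.678]
scene disc [([240.9, 220.7], 0.84)]
scene disc_flat [([249.7, 222.6], 0.9), ([431.9, 290.8], 0.6)]
scene bar_face [([219.6, 228.7], 0.69), ([162.5, 202.3], 0.64)]
scene jaw_face [([256.7, 210.6], 0.94)]
scene jaw_grip [([260.3, 194.4], 0.62)]
scene bushing [([262.4, 233.9], 0.59)]
scene jig [([245.8, 225.8], 0.74), ([396.1, 253.5], 0.22)]
scene glue [([430.9, 293.9], 0.9)]
scene screw_cup [([395.9, 252.1], 0.57)]
```

View pics/ts0.png

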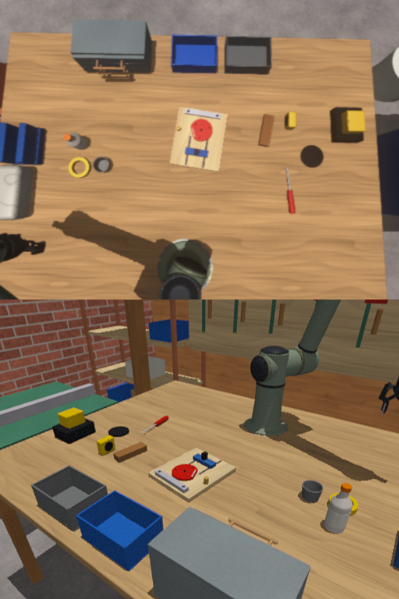

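The top view shows the robot base at the bottom (about 240,350 full-res), the jig near (255,178) with its bar at the top, the disc at (258,166) and the blue jaw at (252,196). The bushing is left of the bar, near (230,164).

```bash
python3 - <<'E'
from h import *
t=cam("top");s=cam("scene")
for l,a,b in (("disc",[257,168.3],[240.9,220.7]),("flat",[244.9,168.9],[249.7,222.6]),("jawface",[249.8,191],[256.7,210.6]),("barface",[257.7,146.8],[219.6,228.7]),("grip",[252.7,193.8],[260.3,194.4]),("bush",[230.1,164.7],[262.4,233.9])):
    x,r=tri([ray(t,a),ray(s,b)]);print(l,np.round(x,3),np.round(r,4))
E
```

```text
disc [ 0.577 -0.054  0.024] [0.0032 0.0032]
flat [ 0.576 -0.017  0.032] [0.0017 0.0017]
jawface [ 0.503 -0.039  0.025] [0.006 0.006]
barface [ 0.655 -0.061  0.037] [0.004 0.004]
grip [ 0.485 -0.045  0.073] [0.0009 0.0009]
bush [0.59  0.036 0.023] [0. 0.]
```

Emit:
jog_arm --commands '[{"dx":-0.555,"dy":-0.459,"dz":-0.08},{"dx":-0.555,"dy":-0.459,"dz":-0.08},{"dx":-0.555,"dy":-0.459,"dz":-0.08},{"dx":-0.555,"dy":-0.459,"dz":-0.08},{"dx":-0.555,"dy":-0.459,"dz":-0.08}]'

```text
invalid input at $.commands[0]: expected keys dx, dy, dz, ax, ay, az
```

```bash
python3 -c "
from h import *
print(np.round(ctrl.camera_model('wrist')['mount'],3).tolist(), np.round(ctrl.camera_model('wrist')['intrinsics'],0).tolist())
s=ctrl.state();print(s['time'],np.round(s['position'],3),np.round(s['eef_rot'],3).tolist())"
```

```text
[[-0.0, -0.952, -0.306, 0.079], [1.0, -0.0, -0.0, -0.001], [0.0, -0.306, 0.952, -0.133], [0.0, 0.0, 0.0, 1.0]] [[321.0, 0.0, 258.0], [0.0, 321.0, 188.0], [0.0, 0.0, 1.0]]
1.0 [0.136 0.533 0.242] [[-0.969, 0.248, 0.0], [0.248, 0.969, 0.0], [0.0, 0.0, -1.0]]
```

Emit:
jog_arm --commands '[{"dx":-0.526,"dy":-0.466,"dz":-0.04,"ax":0,"ay":0,"az":-0.11},{"dx":-0.526,"dy":-0.466,"dz":-0.04,"ax":0,"ay":0,"az":-0.11},{"dx":-0.526,"dy":-0.466,"dz":-0.04,"ax":0,"ay":0,"az":-0.11},{"dx":-0.526,"dy":-0.466,"dz":-0.04,"ax":0,"ay":0,"az":-0.11},{"dx":-0.526,"dy":-0.466,"dz":-0.04,"ax":0,"ay":0,"az":-0.11}]'

```text
time: 1.62
position: [0.3123, 0.2729, 0.2605]
eef_rot: [[-0.99, 0.14, 0.001], [0.14, 0.99, 0.001], [-0.001, 0.001, -1.0]]
ft_force: [0.9, 0.4, -0.3]
width: 0.0852
finger_force: 0.0
```

Emit:
jog_arm --commands '[{"dx":-0.261,"dy":-0.289,"dz":-0.02,"ax":0,"ay":0,"az":0},{"dx":-0.261,"dy":-0.289,"dz":-0.02,"ax":0,"ay":0,"az":0},{"dx":-0.261,"dy":-0.289,"dz":-0.02,"ax":0,"ay":0,"az":0},{"dx":-0.261,"dy":-0.289,"dz":-0.02,"ax":0,"ay":0,"az":0},{"dx":-0.261,"dy":-0.289,"dz":-0.02,"ax":0,"ay":0,"az":0}]' --jaw 0.42

```text
time: 2.25
position: [0.487, 0.0138, 0.2765]
eef_rot: [[-0.99, 0.141, 0.001], [0.141, 0.99, 0.0], [-0.001, 0.0, -1.0]]
ft_force: [0.7, 0.5, 1.0]
width: 0.0361
finger_force: 0.0
```

Emit:
jog_arm --commands '[{"dx":-0.051,"dy":-0.056,"dz":0,"ax":0,"ay":0,"az":0},{"dx":-0.051,"dy":-0.056,"dz":0,"ax":0,"ay":0,"az":0},{"dx":-0.051,"dy":-0.056,"dz":0,"ax":0,"ay":0,"az":0}]'

```text
time: 2.62
position: [0.5284, -0.0472, 0.2756]
eef_rot: [[-0.99, 0.142, -0.001], [0.142, 0.99, 0.001], [0.001, 0.0, -1.0]]
ft_force: [-1.2, 0.2, 0.4]
width: 0.0356
finger_force: 0.0
```

```bash
python3 - <<'E'
from h import *
s=ctrl.state();print(s['time'],np.round(s['position'],4),np.round(s['eef_rot'],3).tolist(),s['width'])
save("wrist","w1.png");c=cam("wrist",s)
for l in ("disc","disc_flat","bar_face","jaw_face","jaw_grip","bushing","jig"):
    for d in ctrl.spot_point("wrist",l)[:2]: print(l,np.round(d["at"],1),round(d["confidence"],2),np.round(onz(c,d["at"],.03),3))
E
```

```text
2.625 [ 0.5284 -0.0472  0.2756] [[-0.99, 0.142, -0.001], [0.142, 0.99, 0.001], [0.001, 0.0, -1.0]] 0.03557695674173684
disc [254.5 197.7] 0.73 [ 0.582 -0.059  0.03 ]
disc_flat [287.5 187.4] 0.67 [ 0.575 -0.017  0.03 ]
jaw_face [258.3 129.8] 0.72 [ 0.5   -0.043  0.03 ]
jaw_grip [261.5 120.3] 0.59 [ 0.489 -0.038  0.03 ]
bushing [334.2 189.2] 0.53 [0.585 0.04  0.03 ]
```

View pics/w1.png

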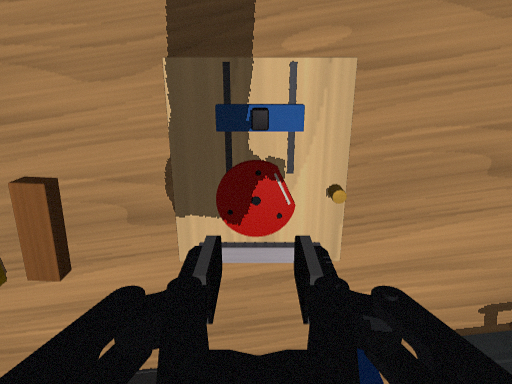

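The wrist view (forward is down) shows the disc centred at (256,199) with its white line at upper right (282,190). The bar's face is at row ~244, the jaw at (260,118) and the bushing at (337,193).

Emit:
jog_arm --commands '[{"dx":-0.045,"dy":-0.002,"dz":0.055,"ax":0,"ay":0,"az":0},{"dx":-0.045,"dy":-0.002,"dz":0.055,"ax":0,"ay":0,"az":0},{"dx":-0.045,"dy":-0.002,"dz":0.055,"ax":0,"ay":0,"az":0}]'

```text
time: 3.4
position: [0.5723, -0.0548, 0.2206]
eef_rot: [[-0.99, 0.14, -0.002], [0.14, 0.99, 0.0], [0.002, 0.0, -1.0]]
ft_force: [-0.6, 0.6, 0.3]
width: 0.0358
finger_force: 0.0
```

```bash
cat >> h.py <<'E'
def redfit(im):
    h=cv2.cvtColor(im,cv2.COLOR_RGB2HSV)
    m=(((h[...,0]<8)|(h[...,0]>172))&(h[...,1]>170)&(h[...,2]>50)).astype(np.uint8)
    n,l,s,_=cv2.connectedComponentsWithStats(m);i=1+np.argmax(s[1:,4])
    c=max(cv2.findContours((l==i).astype(np.uint8),0,1)[0],key=len)
    return c[:,0].astype(float)
E
python3 - <<'E'
from h import *
s=ctrl.state();print(s['time'],np.round(s['position'],4),np.round(s['eef_rot'],3).tolist())
im=save("wrist","w2.png");c=cam("wrist",s)
for l in ("disc","disc_flat","bar_face","jaw_face","jaw_grip","bushing"):
    for d in ctrl.spot_point("wrist",l)[:2]: print(l,np.round(d["at"],1),round(d["confidence"],2),np.round(onz(c,d["at"],.03),3))
p=redfit(im);print(cv2.boundingRect(p.astype(np.int32)))
cv2.imwrite("pics/w2c.png",cv2.resize(im[60:320,100:440][:,:,::-1],None,fx=2.3,fy=2.3,interpolation=cv2.INTER_CUBIC))
E
```

```text
3.4 [ 0.5723 -0.0548  0.2206] [[-0.99, 0.14, -0.002], [0.14, 0.99, 0.0], [0.002, 0.0, -1.0]]
disc [253.9 175.7] 0.9 [ 0.583 -0.061  0.03 ]
disc_flat [294.9 163.6] 0.87 [ 0.576 -0.017  0.03 ]
bar_face [260.3 228. ] 0.79 [ 0.643 -0.062  0.03 ]
jaw_face [257.7  91.8] 0.86 [ 0.5   -0.045  0.03 ]
jaw_grip [260.9  74.7] 0.57 [ 0.485 -0.04   0.03 ]
bushing [349.4 165.8] 0.63 [0.586 0.039 0.03 ]
bushing [263.8 230. ] 0.23 [ 0.646 -0.059  0.03 ]
(209, 130, 95, 93)
```

View pics/w2c.png

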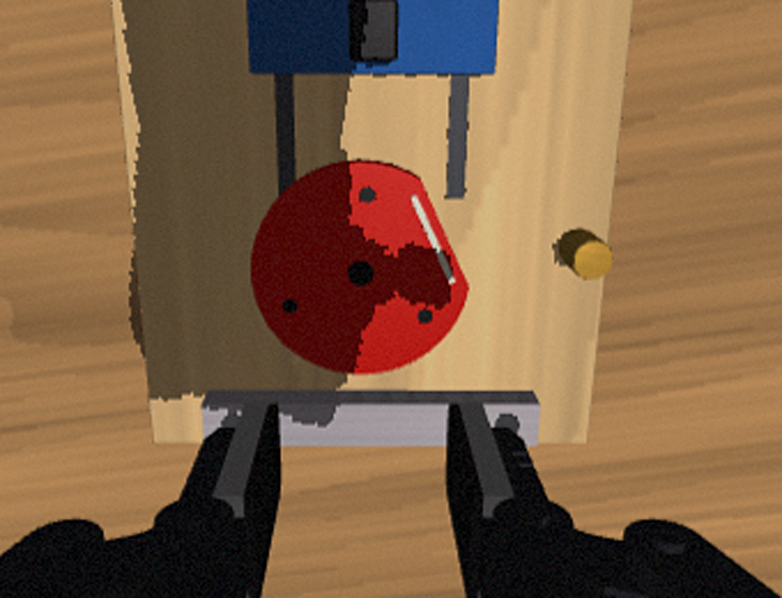

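The close view shows the disc's centre hole at about (256.5,178.7). The white line runs from (280,146) to (296.5,182.6), and the bar's face bottom edge is at row ~230.4, nearly level. The bar spans columns 188 to 334.

```bash
python3 - <<'E'
from h import *
s=ctrl.state();c2=cam("wrist",s)
s1=dict(position=[.5284,-.0472,.2756],eef_rot=np.array([[-0.99,0.142,-0.001],[0.142,0.99,0.001],[0.001,0,-1.0]]))
c1=cam("wrist",s1)
im2=cv2.imread("pics/w2.png")[:,:,::-1].copy();im1=cv2.imread("pics/w1.png")[:,:,::-1].copy()
g=lambda im:cv2.cvtColor(im,cv2.COLOR_RGB2GRAY).astype(float)
# disc extents: left edge column, bottom row etc
for c,im in((c1,im1),(c2,im2)):
    p=redfit(im);print("bbox",p.min(0),p.max(0))
# bar face top edge (dark->light), sub-pixel per column
def edge(im,cols,r0,r1):
    G=cv2.GaussianBlur(g(im),(1,3),0);o=[]
    for u in cols:
        d=np.diff(G[r0:r1,u]);o.append((u+.0,r0+.5+np.argmin(d),r0+.5+np.argmax(d)))
    return np.array(o)
e2=edge(im2,list(range(222,240))+list(range(245,292)),224,242);e1=edge(im1,range(225,292),235,256)
for c,e in((c1,e1),(c2,e2)):
    for k,z in((1,.027),(2,.043)):
        q=np.polyfit(e[:,0],e[:,k],1);r=np.abs(e[:,k]-np.polyval(q,e[:,0]))<1.5;q=np.polyfit(e[r,0],e[r,k],1)
        a,b=[onz(c,(u,np.polyval(q,u)),z) for u in (200,320)];print(k,np.round(q,4),"mid row",np.polyval(q,258),np.round(a,4),np.round(b,4),"yaw of bar y",np.degrees(np.arctan2(*(b-a)[[1,0]])))
# blue jaw front edge
h=cv2.cvtColor(im2,cv2.COLOR_RGB2HSV);m=((abs(h[...,0].astype(int)-108)<10)&(h[...,1]>150)).astype(np.uint8)
m[200:]=0
print("blue",cv2.boundingRect(m))
# z from two views: matching bar-top row & disc centre
for z in(.025,.03,.035,.04,.045,.05):
    print(z,[np.round(onz(c,p,z)[:2],4).tolist() for c,p in((c1,(redfit(im1).min(0)+redfit(im1).max(0))/2),(c2,(redfit(im2).min(0)+redfit(im2).max(0))/2))],
     "width disc",[round(float(np.linalg.norm(onz(c2,(redfit(im2)[:,0].min(),178),z)-onz(c2,(redfit(im2)[:,0].max(),178),z))),4)],
     "bar len",round(float(np.linalg.norm(onz(c2,(188.3,235.7),z)-onz(c2,(334.3,235.7),z))),4))
E
```

```text
bbox [216. 160.] [294. 236.]
bbox [209. 130.] [303. 222.]
1 [ -0.  241.5] mid row 241.49999999999997 [ 0.6337 -0.1395  0.027 ] [0.6563 0.0172 0.027 ] yaw of bar y 81.79317729158633Traceback (most recent call last):
  File "<stdin>", line 19, in <module>
    raise TypeError("expected non-empty vector for x")
TypeError: expected non-empty vector for x
```

```bash
python3 - <<'E'
from h import *
s=ctrl.state();c2=cam("wrist",s)
s1=dict(position=[.5284,-.0472,.2756],eef_rot=np.array([[-0.99,0.142,-0.001],[0.142,0.99,0.001],[0.001,0,-1.0]]))
c1=cam("wrist",s1)
im2=cv2.imread("pics/w2.png")[:,:,::-1].copy();im1=cv2.imread("pics/w1.png")[:,:,::-1].copy()
G=[im.astype(int).sum(2)//3 for im in(im1,im2)]
print("w1 col 265..",G[0][236:262,262:290:9].tolist());print("w2",G[1][224:242,250:291:10].tolist())
print("w2 row ends",G[1][238,182:196].tolist(),G[1][238,326:340].tolist())
h=cv2.cvtColor(im2,cv2.COLOR_RGB2HSV);m=((abs(h[...,0].astype(int)-108)<12)&(h[...,1]>120)).astype(np.uint8);m[200:]=0
print("blue w2",cv2.boundingRect(m),[int(np.nonzero(m[:,u])[0].max()) for u in (215,230,290,310)])
b=[(redfit(i).min(0)+redfit(i).max(0))/2 for i in(im1,im2)]
for z in(.025,.03,.035,.04,.045):
    print(z,[np.round(onz(c,p,z)[:2],4).tolist() for c,p in((c1,b[0]),(c2,b[1]))],
     "disc w",round(float(np.linalg.norm(onz(c2,(209,178),z)-onz(c2,(304,178),z))),4),
     "bar len",round(float(np.linalg.norm(onz(c2,(188.3,235.7),z)-onz(c2,(334.3,235.7),z))),4))
E
```

```text
w1 col 265.. [[114, 149, 166, 166], [150, 149, 165, 163], [144, 148, 163, 164], [147, 149, 165, 162], [145, 150, 166, 166], [135, 141, 154, 153], [89, 94, 99, 97], [57, 50, 55, 53], [59, 58, 57, 58], [57, 61, 59, 60], [50, 56, 54, 57], [86, 89, 91, 89], [137, 141, 140, 146], [147, 149, 151, 154], [145, 148, 150, 148], [153, 152, 152, 154], [147, 152, 150, 155], [148, 151, 154, 154], [150, 152, 156, 159], [154, 152, 152, 154], [152, 150, 149, 153], [150, 153, 149, 154], [148, 150, 150, 155], [149, 150, 151, 149], [143, 149, 149, 148], [147, 153, 151, 156]]
w2 [[63, 160, 152, 161, 170], [61, 160, 150, 164, 168], [103, 158, 149, 164, 170], [163, 161, 150, 164, 168], [154, 152, 145, 166, 173], [118, 117, 115, 143, 153], [59, 56, 58, 56, 51], [61, 58, 60, 61, 59], [61, 62, 61, 57, 53], [56, 62, 59, 60, 58], [59, 58, 52, 52, 56], [90, 92, 89, 91, 92], [141, 144, 145, 147, 150], [154, 155, 159, 160, 164], [153, 154, 156, 156, 157], [156, 159, 157, 158, 161], [156, 156, 157, 162, 163], [155, 155, 156, 159, 160]]
w2 row ends [164, 165, 170, 166, 165, 160, 161, 157, 162, 109, 107, 107, 108, 160] [163, 160, 161, 161, 157, 159, 163, 161, 161, 157, 162, 158, 158, 159]
blue w2 (207, 57, 110, 138) [91, 91, 91, 91]
0.025 [[0.5845, -0.059], [0.5865, -0.0595]] disc w 0.1017 bar len 0.1659
0.03 [[0.5827, -0.0587], [0.5851, -0.0592]] disc w 0.1002 bar len 0.1634
0.035 [[0.581, -0.0584], [0.5837, -0.059]] disc w 0.0987 bar len 0.1609
0.04 [[0.5792, -0.0581], [0.5823, -0.0588]] disc w 0.0971 bar len 0.1584
0.045 [[0.5775, -0.0578], [0.5809, -0.0586]] disc w 0.0956 bar len 0.1559
```

```bash
cat >> h.py <<'E'
from scipy.optimize import least_squares
def disc(im,c,z):
    """circle centre and white line direction on plane z"""
    p=redfit(im);q=np.array([onz(c,u,z)[:2] for u in p])
    f=lambda v:np.hypot(q[:,0]-v[0],q[:,1]-v[1])-.05
    r=least_squares(f,q.mean(0),loss="cauchy",f_scale=.0007)
    return r.x,np.sqrt(np.mean(np.sort(f(r.x)**2)[:len(q)//2]))
E
python3 - <<'E'
from h import *
s=ctrl.state();c=cam("wrist",s);im=cv2.imread("pics/w2.png")[:,:,::-1].copy()
print("joints",np.round(s["joints"],3))
z=.032
print("circle",disc(im,c,z),"hole",onz(c,(256.5,178.7),z))
a,b=onz(c,(280,146.1),z),onz(c,(296.5,182.6),z);d=b-a
yawj=np.arctan2(.14,.99);yawj=-yawj
n=np.array([-d[1],d[0]]);m=(a+b)[:2]/2;cen=disc(im,c,z)[0]
n=n*np.sign(n@(m-cen));print("line off",np.linalg.norm(m-cen),"flat dir world deg",np.degrees(np.arctan2(n[1],n[0])),"rel jig",np.degrees(np.arctan2(n[1],n[0])-yawj))
f=onz(c,(261,235.2),.038);ex=np.array([np.cos(yawj),np.sin(yawj)])
print("bar face pt",f,onz(c,(261,229.2),.022),"centre to face",(f[:2]-cen)@ex)
l,r=onz(c,(188.3,235.5),.038),onz(c,(334.3,235.5),.038);print("bar mid",(l+r)/2)
R=np.array(s["eef_rot"]);print("tool shift to disc centre",R.T@(np.r_[cen,.06]-s["position"]))
E
```

```text
joints [-0.224  0.386 -0.158  1.025 -0.    -0.083]
circle (array([ 0.58667179, -0.05897303]), np.float64(0.00020855573264221515)) hole [ 0.58755373 -0.05905167  0.032     ]
line off 0.035989820372728264 flat dir world deg 107.07711129187184 rel jig 115.12617299354635
bar face pt [ 0.65005082 -0.06301914  0.038     ] [ 0.65042485 -0.06291172  0.022     ] centre to face 0.06332119510843465
bar mid [ 0.65045386 -0.06275048  0.038     ]
tool shift to disc centre [-0.01386633 -0.00183146  0.16220843]
```

Emit:
jog_arm --commands '[{"dx":-0.0139,"dy":-0.0018,"dz":0.05,"ax":0,"ay":0,"az":-1.0},{"dx":-0.0139,"dy":-0.0018,"dz":0.09,"ax":0,"ay":0,"az":-1.0},{"dx":-0.0139,"dy":-0.0018,"dz":0.12,"ax":0,"ay":0,"az":-1.0},{"dx":-0.0139,"dy":-0.0018,"dz":0.14,"ax":0,"ay":0,"az":-1.0},{"dx":-0.0139,"dy":-0.0018,"dz":0.155,"ax":0,"ay":0,"az":-1.0}]'

```text
time: 4.38
position: [0.586, -0.0588, 0.0655]
eef_rot: [[-0.695, -0.719, -0.0], [-0.719, 0.695, 0.0], [0.0, 0.0, -1.0]]
ft_force: [0.5, -0.1, 0.0]
width: 0.0357
finger_force: 0.0
```

Emit:
jog_arm --commands '[{"dx":0,"dy":0,"dz":0.005,"ax":0,"ay":0,"az":-0.066},{"dx":0,"dy":0,"dz":0.01,"ax":0,"ay":0,"az":-0.066},{"dx":0,"dy":0,"dz":0.01,"ax":0,"ay":0,"az":-0.066},{"dx":0,"dy":0,"dz":0.01,"ax":0,"ay":0,"az":-0.066}]'

```text
time: 4.88
position: [0.5867, -0.0589, 0.0565]
eef_rot: [[-0.651, -0.759, 0.001], [-0.759, 0.651, -0.0], [-0.0, -0.001, -1.0]]
ft_force: [0.5, -0.7, 0.2]
width: 0.0359
finger_force: 0.0
```

```bash
cat > st.py <<'E'
from h import *
s=ctrl.state();R=np.array(s["eef_rot"])
print(s["time"],np.round(s["position"],5),"yaw ty",np.degrees(np.arctan2(R[1,1],R[0,1])),"F",np.round(s["ft_force"],2),"T",np.round(s["ft_torque"],3),"j",np.round(s["joints"],3),"w",s["width"])
E
python3 st.py
```

```text
4.875 [ 0.58666 -0.05894  0.0565 ] yaw ty 139.3985050452391 F [ 0.48 -0.67  0.2 ] T [ 0.013 -0.002  0.027] j [-0.225  0.578 -0.315  0.677  0.    -1.087] w 0.0359090968564357
```

Emit:
jog_arm --commands '[{"dx":0,"dy":0,"dz":0.003,"ax":0,"ay":0,"az":0},{"dx":0,"dy":0,"dz":0.006,"ax":0,"ay":0,"az":0},{"dx":0,"dy":0,"dz":0.006,"ax":0,"ay":0,"az":0}]'

```text
time: 5.25
position: [0.5861, -0.0588, 0.0497]
eef_rot: [[-0.65, -0.76, -0.001], [-0.76, 0.65, 0.0], [0.0, 0.001, -1.0]]
ft_force: [-0.5, -0.2, 0.4]
width: 0.0361
finger_force: 0.0
```

```bash
python3 st.py; python3 - <<'E'
from h import *
c=cam("wrist",dict(position=[.5723,-.0548,.2206],eef_rot=np.array([[-0.99,0.14,-0.002],[0.14,0.99,0],[0.002,0,-1.0]])))
im=cv2.imread("pics/w2.png")[:,:,::-1].copy()
h=cv2.cvtColor(im,cv2.COLOR_RGB2HSV);m=((abs(h[...,0].astype(int)-108)<12)&(h[...,1]>120));m[200:]=0
for r in(80,85,89): 
    n=np.nonzero(m[r])[0];a,b=n.min()-.5,n.max()+.5
    print(r,a,b,[(z,round(float(np.linalg.norm(onz(c,(a,r),z)-onz(c,(b,r),z))),4)) for z in(.04,.045,.05)])
s=save("scene","s1.png");t=save("top","t1.png")
cv2.imwrite("pics/s1c.png",cv2.resize(s[180:260,190:300][:,:,::-1],None,fx=7,fy=7,interpolation=cv2.INTER_CUBIC))
E
```

```text
5.25 [ 0.58608 -0.05882  0.04972] yaw ty 139.42587918189818 F [-0.51 -0.15  0.37] T [ 0.059 -0.011 -0.029] j [-0.225  0.586 -0.321  0.664 -0.    -1.088] w 0.03606792690620349
80 207.5 314.5 [(0.04, 0.0993), (0.045, 0.0977), (0.05, 0.0961)]
85 208.5 314.5 [(0.04, 0.0988), (0.045, 0.0972), (0.05, 0.0956)]
89 208.5 314.5 [(0.04, 0.0991), (0.045, 0.0976), (0.05, 0.096)]
```

View pics/s1c.png

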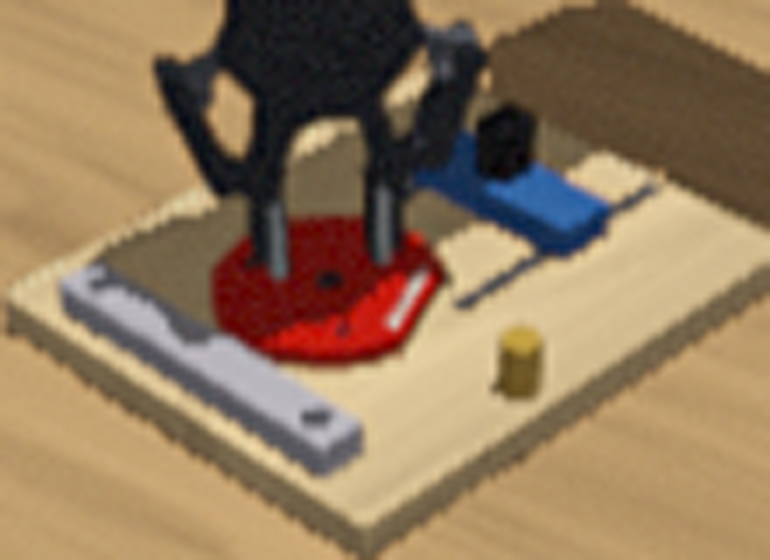

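The view shows the fingers over the disc, straddling the centre hole, with the tips a little above its top. The white line is at the right and the bushing is well clear.

Emit:
jog_arm --commands '[{"dx":0,"dy":0,"dz":0.0015,"ax":0,"ay":0,"az":0},{"dx":0,"dy":0,"dz":0.003,"ax":0,"ay":0,"az":0},{"dx":0,"dy":0,"dz":0.003,"ax":0,"ay":0,"az":0}]'

```text
time: 5.72
position: [0.5863, -0.0589, 0.0469]
eef_rot: [[-0.65, -0.76, -0.0], [-0.76, 0.65, 0.0], [0.0, 0.0, -1.0]]
ft_force: [-0.1, -0.2, -0.6]
width: 0.0359
finger_force: 0.0
```

Emit:
jog_arm --commands '[{"dx":0,"dy":0,"dz":0.0005,"ax":0,"ay":0,"az":0},{"dx":0,"dy":0,"dz":0.0005,"ax":0,"ay":0,"az":0}]'

```text
time: 5.98
position: [0.5864, -0.0589, 0.0466]
eef_rot: [[-0.65, -0.76, 0.0], [-0.76, 0.65, 0.0], [-0.0, -0.0, -1.0]]
ft_force: [-0.1, -1.5, -0.1]
width: 0.0362
finger_force: 0.0
```

Emit:
jog_arm --commands '[{"dx":0,"dy":0,"dz":0.0005,"ax":0,"ay":0,"az":0},{"dx":0,"dy":0,"dz":0.001,"ax":0,"ay":0,"az":0},{"dx":0,"dy":0,"dz":0.001,"ax":0,"ay":0,"az":0}]'

```text
time: 6.35
position: [0.5863, -0.0589, 0.0455]
eef_rot: [[-0.65, -0.76, -0.0], [-0.76, 0.65, -0.0], [0.0, 0.0, -1.0]]
ft_force: [-0.1, -0.3, -0.7]
width: 0.0361
finger_force: 0.0
```

Emit:
jog_arm --commands '[{"dx":0,"dy":0,"dz":0.0003,"ax":0,"ay":0,"az":0},{"dx":0,"dy":0,"dz":0.0006,"ax":0,"ay":0,"az":0},{"dx":0,"dy":0,"dz":0.0006,"ax":0,"ay":0,"az":0}]'

```text
time: 6.72
position: [0.5864, -0.0589, 0.045]
eef_rot: [[-0.65, -0.76, -0.0], [-0.76, 0.65, 0.0], [0.0, 0.0, -1.0]]
ft_force: [0.4, 0.4, -0.2]
width: 0.0357
finger_force: 0.0
```

Emit:
jog_arm --commands '[{"dx":0,"dy":0,"dz":0.0003,"ax":0,"ay":0,"az":0},{"dx":0,"dy":0,"dz":0.0006,"ax":0,"ay":0,"az":0},{"dx":0,"dy":0,"dz":0.0006,"ax":0,"ay":0,"az":0}]'

```text
time: 7.1
position: [0.5864, -0.0589, 0.0443]
eef_rot: [[-0.65, -0.76, -0.0], [-0.76, 0.65, 0.0], [0.0, 0.0, -1.0]]
ft_force: [-0.5, -0.1, -0.1]
width: 0.0359
finger_force: 0.0
```

Emit:
jog_arm --commands '[{"dx":0,"dy":0,"dz":0.0003,"ax":0,"ay":0,"az":0},{"dx":0,"dy":0,"dz":0.0006,"ax":0,"ay":0,"az":0},{"dx":0,"dy":0,"dz":0.0006,"ax":0,"ay":0,"az":0}]'

```text
time: 7.48
position: [0.5864, -0.0589, 0.0437]
eef_rot: [[-0.65, -0.76, -0.0], [-0.76, 0.65, 0.0], [0.0, 0.0, -1.0]]
ft_force: [0.8, 0.3, -0.8]
width: 0.0358
finger_force: 0.0
```

Emit:
jog_arm --commands '[{"dx":0,"dy":0,"dz":0.0003,"ax":0,"ay":0,"az":0},{"dx":0,"dy":0,"dz":0.0005,"ax":0,"ay":0,"az":0},{"dx":0,"dy":0,"dz":0.0005,"ax":0,"ay":0,"az":0}]'

```text
time: 7.85
position: [0.5864, -0.0589, 0.0433]
eef_rot: [[-0.65, -0.76, 0.0], [-0.76, 0.65, -0.0], [0.0, -0.0, -1.0]]
ft_force: [0.1, 0.9, 0.2]
width: 0.0359
finger_force: 0.0
```

Emit:
jog_arm --commands '[{"dx":0,"dy":0,"dz":0.0003,"ax":0,"ay":0,"az":0},{"dx":0,"dy":0,"dz":0.0005,"ax":0,"ay":0,"az":0},{"dx":0,"dy":0,"dz":0.0005,"ax":0,"ay":0,"az":0}]'

```text
time: 8.22
position: [0.5864, -0.0589, 0.0428]
eef_rot: [[-0.65, -0.76, -0.0], [-0.76, 0.65, 0.0], [0.0, 0.0, -1.0]]
ft_force: [0.9, 0.2, 0.3]
width: 0.0359
finger_force: 0.0
```

Emit:
jog_arm --commands '[{"dx":0,"dy":0,"dz":0.0003,"ax":0,"ay":0,"az":0},{"dx":0,"dy":0,"dz":0.0005,"ax":0,"ay":0,"az":0},{"dx":0,"dy":0,"dz":0.0005,"ax":0,"ay":0,"az":0}]'

```text
time: 8.6
position: [0.5864, -0.0589, 0.0423]
eef_rot: [[-0.65, -0.76, -0.0], [-0.76, 0.65, -0.0], [0.0, 0.0, -1.0]]
ft_force: [0.1, 0.1, 0.6]
width: 0.0356
finger_force: 0.0
```

Emit:
jog_arm --commands '[{"dx":0,"dy":0,"dz":0.0003,"ax":0,"ay":0,"az":0},{"dx":0,"dy":0,"dz":0.0006,"ax":0,"ay":0,"az":0},{"dx":0,"dy":0,"dz":0.0006,"ax":0,"ay":0,"az":0}]'

```text
time: 8.98
position: [0.5864, -0.0589, 0.0416]
eef_rot: [[-0.65, -0.76, -0.0], [-0.76, 0.65, 0.0], [0.0, 0.0, -1.0]]
ft_force: [0.0, 0.4, -0.7]
width: 0.0362
finger_force: 0.0
```

```bash
python3 - <<'E'
from h import *
im=save("wrist","w3.png")
cv2.imwrite("pics/w3c.png",cv2.resize(im[150:330,150:370][:,:,::-1],None,fx=3.3,fy=3.3,interpolation=cv2.INTER_CUBIC))
E
python3 st.py
```

```text
9.025 [ 0.58637 -0.05888  0.04164] yaw ty 139.42697615065586 F [-0.59  0.21  0.24] T [0.016 0.017 0.051] j [-0.225  0.597 -0.326  0.647  0.    -1.088] w 0.035638852738960475
```

View pics/w3c.png

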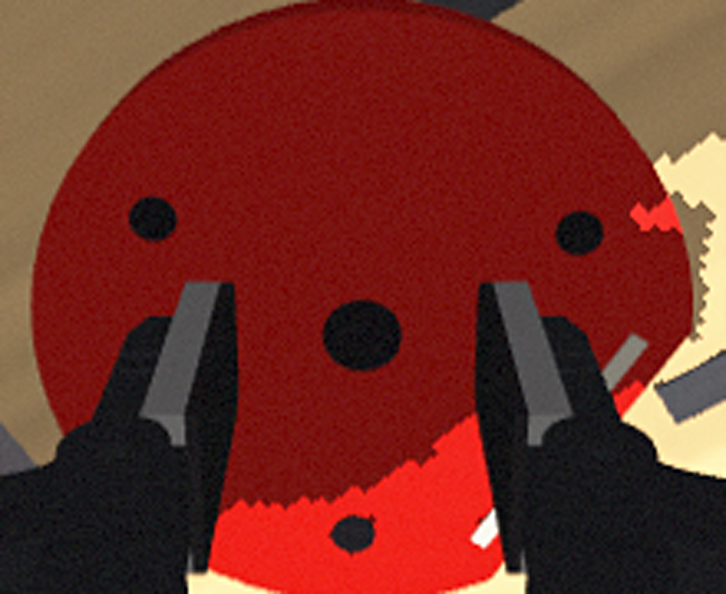

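```bash
python3 - <<'E'
from h import *
s=ctrl.state();c=cam("wrist",s);R=np.array(s["eef_rot"]);p=np.array(s["position"])
for zt in(.004,.006,.008,.01,.011,.013):
    print(zt,[((proj(c,p+R@np.array([x,y,zt]))-150)*3.3).round(0).tolist() for x,y in((.011,-.018),(.011,.018))])
for z in(.026,.028,.03,.032,.034):
    print(z,np.linalg.norm(onz(c,(159.4,242.4),z)-onz(c,(359.7,242.4),z)),onz(c,(259.4,251.5),z))
im=cv2.imread("pics/w3.png")[:,:,::-1].copy()
E
```

```text
0.004 [[230.0, 286.0], [481.0, 286.0]]
0.006 [[231.0, 280.0], [479.0, 280.0]]
0.008 [[233.0, 274.0], [478.0, 274.0]]
0.01 [[234.0, 268.0], [476.0, 268.0]]
0.011 [[235.0, 265.0], [476.0, 265.0]]
0.013 [[236.0, 259.0], [474.0, 259.0]]
0.026 0.10332727329526935 [ 0.58783056 -0.05577776  0.026     ]
0.028 0.10194067870226674 [ 0.58711971 -0.0566296   0.028     ]
0.03 0.10055408410926414 [ 0.58640886 -0.05748144  0.03      ]
0.032 0.09916748951626154 [ 0.58569801 -0.05833328  0.032     ]
0.034 0.09778089492325884 [ 0.58498716 -0.05918512  0.034     ]
```

The crop shows the centre hole at crop (361,335), midway between the tips, with both tips over the disc. By its width the disc top is near 31 mm, so contact is near.

Emit:
jog_arm --commands '[{"dx":0,"dy":0,"dz":0.0003,"ax":0,"ay":0,"az":0},{"dx":0,"dy":0,"dz":0.0005,"ax":0,"ay":0,"az":0},{"dx":0,"dy":0,"dz":0.0005,"ax":0,"ay":0,"az":0}]'

```text
time: 9.4
position: [0.5863, -0.0588, 0.0411]
eef_rot: [[-0.65, -0.76, -0.0], [-0.76, 0.65, 0.0], [0.0, 0.0, -1.0]]
ft_force: [0.4, -0.3, 0.3]
width: 0.0363
finger_force: 0.0
```

Emit:
jog_arm --commands '[{"dx":0,"dy":0,"dz":0.0003,"ax":0,"ay":0,"az":0},{"dx":0,"dy":0,"dz":0.0005,"ax":0,"ay":0,"az":0},{"dx":0,"dy":0,"dz":0.0005,"ax":0,"ay":0,"az":0}]'

```text
time: 9.78
position: [0.5864, -0.0589, 0.0406]
eef_rot: [[-0.65, -0.76, -0.0], [-0.76, 0.65, -0.0], [0.0, 0.0, -1.0]]
ft_force: [-0.3, -0.5, -0.0]
width: 0.0362
finger_force: 0.0
```

Emit:
jog_arm --commands '[{"dx":0,"dy":0,"dz":0.0003,"ax":0,"ay":0,"az":0},{"dx":0,"dy":0,"dz":0.0005,"ax":0,"ay":0,"az":0},{"dx":0,"dy":0,"dz":0.0005,"ax":0,"ay":0,"az":0}]'

```text
time: 10.15
position: [0.5864, -0.0589, 0.0402]
eef_rot: [[-0.65, -0.76, 0.0], [-0.76, 0.65, -0.0], [-0.0, -0.0, -1.0]]
ft_force: [0.0, 0.3, 0.8]
width: 0.0359
finger_force: 0.3
```

Emit:
jog_arm --commands '[{"dx":0,"dy":0,"dz":0.0003,"ax":0,"ay":0,"az":0},{"dx":0,"dy":0,"dz":0.0003,"ax":0,"ay":0,"az":0}]'

```text
time: 10.4
position: [0.5865, -0.0589, 0.0402]
eef_rot: [[-0.65, -0.76, 0.0], [-0.76, 0.65, -0.0], [-0.0, -0.0, -1.0]]
ft_force: [-1.3, 0.1, 5.1]
width: 0.0359
finger_force: 2.2
```

Emit:
jog_arm --commands '[{"dx":0,"dy":0,"dz":0.00025,"ax":0,"ay":0,"az":0},{"dx":0,"dy":0,"dz":0.00025,"ax":0,"ay":0,"az":0}]'

```text
time: 10.65
position: [0.5866, -0.0589, 0.0402]
eef_rot: [[-0.65, -0.76, 0.001], [-0.76, 0.65, -0.0], [-0.0, -0.001, -1.0]]
ft_force: [-1.2, 0.5, 6.5]
width: 0.0355
finger_force: 3.2
```

Emit:
jog_arm --commands '[{"dx":0,"dy":0,"dz":0.0001,"ax":0,"ay":0,"az":0.05},{"dx":0,"dy":0,"dz":0.0001,"ax":0,"ay":0,"az":0.13},{"dx":0,"dy":0,"dz":0.0001,"ax":0,"ay":0,"az":0.21},{"dx":0,"dy":0,"dz":0.0001,"ax":0,"ay":0,"az":0.3},{"dx":0,"dy":0,"dz":0.0001,"ax":0,"ay":0,"az":0.3}]'

```text
time: 11.28
position: [0.5871, -0.0592, 0.0402]
eef_rot: [[-0.846, -0.533, 0.001], [-0.533, 0.846, -0.001], [-0.001, -0.001, -1.0]]
ft_force: [-1.6, 0.4, 4.4]
width: 0.0358
finger_force: 2.9
```

Emit:
jog_arm --commands '[{"dx":0,"dy":0,"dz":0.0002,"ax":0,"ay":0,"az":0},{"dx":0,"dy":0,"dz":0.0002,"ax":0,"ay":0,"az":0.1},{"dx":0,"dy":0,"dz":0.0002,"ax":0,"ay":0,"az":0.2},{"dx":0,"dy":0,"dz":0.0002,"ax":0,"ay":0,"az":0.3},{"dx":0,"dy":0,"dz":0.0002,"ax":0,"ay":0,"az":0.3}]'

```text
time: 11.9
position: [0.5874, -0.0591, 0.0402]
eef_rot: [[-0.966, -0.259, 0.002], [-0.259, 0.966, -0.0], [-0.002, -0.001, -1.0]]
ft_force: [-1.3, -1.3, 6.4]
width: 0.036
finger_force: 3.3
```

```bash
cat > ds.py <<'E'
from h import *
s=ctrl.state();c=cam("wrist",s);im=ctrl.get_image("wrist");cv2.imwrite("pics/last.png",im[:,:,::-1])
print("circle",disc(im,c,.031))
for l in("disc","disc_flat"):
    for d in ctrl.spot_point("wrist",l)[:1]: print(l,np.round(d["at"],1),round(d["confidence"],2),np.round(onz(c,d["at"],.031)[:2],4))
t=cam("top");ctrl.get_image("top")
for l in("disc","disc_flat"):
    for d in ctrl.spot_point("top",l)[:1]: print("top",l,round(d["confidence"],2),np.round(onz(t,d["at"],.028)[:2],4))
E
python3 st.py;python3 ds.py
```

```text
11.9 [ 0.58739 -0.05913  0.0402 ] yaw ty 105.01377046724204 F [-1.33 -1.3   6.36] T [ 0.118  0.17  -0.047] j [-0.225  0.599 -0.327  0.642  0.    -0.487] w 0.03597851383258466
circle (array([ 0.58886349, -0.05718871]), np.float64(0.0012211747120956047))
disc [260.2 248.2] 0.87 [ 0.5853 -0.0588]
disc_flat [342.1 260.3] 0.8 [ 0.5812 -0.0172]
```

```bash
python3 - <<'E'
import cv2
im=cv2.imread("pics/last.png");cv2.imwrite("pics/l1.png",cv2.resize(im[150:330,150:370],None,fx=3.3,fy=3.3,interpolation=cv2.INTER_CUBIC))
E
```

```text
(no output)
```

View pics/l1.png

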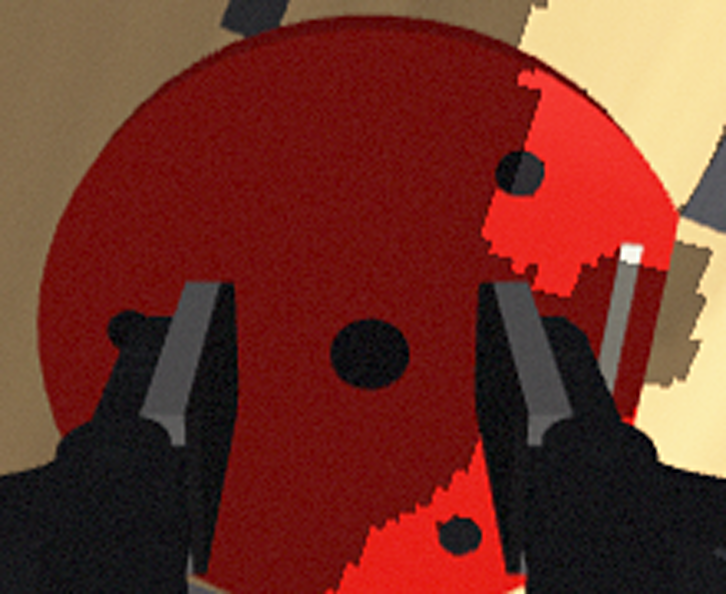

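The disc followed only partly: the holes have shifted about 25° relative to the fingers, so the tips slipped. I need more pressure, about 10 N.

Emit:
jog_arm --commands '[{"dx":0,"dy":0,"dz":0.0002,"ax":0,"ay":0,"az":0},{"dx":0,"dy":0,"dz":0.0004,"ax":0,"ay":0,"az":0}]'

```text
time: 12.45
position: [0.5874, -0.0591, 0.0402]
eef_rot: [[-0.966, -0.26, 0.002], [-0.26, 0.966, -0.001], [-0.002, -0.001, -1.0]]
ft_force: [-1.9, 0.1, 11.9]
width: 0.0355
finger_force: 5.4
```

Emit:
jog_arm --commands '[{"dx":0,"dy":0,"dz":0,"ax":0,"ay":0,"az":0.06},{"dx":0,"dy":0,"dz":0,"ax":0,"ay":0,"az":0.12},{"dx":0,"dy":0,"dz":0,"ax":0,"ay":0,"az":0.18},{"dx":0,"dy":0,"dz":0,"ax":0,"ay":0,"az":0.24},{"dx":0,"dy":0,"dz":0,"ax":0,"ay":0,"az":0.3}]'

```text
time: 13.08
position: [0.5879, -0.0591, 0.0402]
eef_rot: [[-0.999, 0.039, 0.003], [0.039, 0.999, -0.0], [-0.003, -0.0, -1.0]]
ft_force: [-0.7, 0.9, 8.5]
width: 0.0359
finger_force: 4.0
```

```bash
python3 st.py;python3 ds.py
```

```text
13.075 [ 0.58795 -0.05912  0.04017] yaw ty 87.75953688981335 F [-0.74  0.86  8.53] T [0.116 0.042 0.036] j [-0.225  0.6   -0.327  0.641  0.    -0.186] w 0.03591682452154957
circle (array([ 0.59042994, -0.0575895 ]), np.float64(0.0014694576391807844))
disc [261.2 245.8] 0.57 [ 0.5848 -0.0578]
disc_flat [343.7 257.6] 0.96 [ 0.5931 -0.0167]
top disc_flat 0.5 [ 0.4725 -0.533 ]
```

Emit:
jog_arm --commands '[{"dx":0,"dy":0,"dz":0.0002,"ax":0,"ay":0,"az":0.04},{"dx":0,"dy":0,"dz":0.0002,"ax":0,"ay":0,"az":0.11},{"dx":0,"dy":0,"dz":0.0002,"ax":0,"ay":0,"az":0.18},{"dx":0,"dy":0,"dz":0.0002,"ax":0,"ay":0,"az":0.25},{"dx":0,"dy":0,"dz":0.0002,"ax":0,"ay":0,"az":0.32}]'

```text
time: 14.0
position: [0.5882, -0.0592, 0.0402]
eef_rot: [[-0.936, 0.352, 0.004], [0.352, 0.936, -0.001], [-0.004, 0.001, -1.0]]
ft_force: [-0.1, 0.6, 8.5]
width: 0.0357
finger_force: 4.4
```

Emit:
jog_arm --commands '[{"dx":0,"dy":0,"dz":0.0002,"ax":0,"ay":0,"az":0.07},{"dx":0,"dy":0,"dz":0.0002,"ax":0,"ay":0,"az":0.14},{"dx":0,"dy":0,"dz":0.0002,"ax":0,"ay":0,"az":0.21},{"dx":0,"dy":0,"dz":0.0002,"ax":0,"ay":0,"az":0.28},{"dx":0,"dy":0,"dz":0.0002,"ax":0,"ay":0,"az":0.35}]'

```text
time: 14.62
position: [0.5888, -0.0597, 0.0402]
eef_rot: [[-0.759, 0.651, 0.005], [0.651, 0.759, -0.002], [-0.005, 0.002, -1.0]]
ft_force: [2.9, -1.4, 8.5]
width: 0.0361
finger_force: 4.2
```

```bash
python3 st.py;python3 ds.py
```

```text
14.625 [ 0.58879 -0.05969  0.04018] yaw ty 49.34643873009453 F [ 2.91 -1.43  8.46] T [-0.277 -0.131  0.083] j [-0.225  0.6   -0.326  0.64  -0.001  0.484] w 0.03613274693118527
circle (array([ 0.59083748, -0.05879649]), np.float64(0.0019337411565161415))
disc [259.8 242.4] 0.88 [ 0.5856 -0.0564]
disc_flat [346.9 241.3] 0.64 [ 0.6131 -0.0235]
top disc_flat 0.33 [ 0.6185 -0.44  ]
```

Emit:
jog_arm --commands '[{"dx":0,"dy":0,"dz":0.0003,"ax":0,"ay":0,"az":0.02},{"dx":0,"dy":0,"dz":0.0003,"ax":0,"ay":0,"az":0.08},{"dx":0,"dy":0,"dz":0.0003,"ax":0,"ay":0,"az":0.15},{"dx":0,"dy":0,"dz":0.0003,"ax":0,"ay":0,"az":0.22},{"dx":0,"dy":0,"dz":0.0003,"ax":0,"ay":0,"az":0.29}]'

```text
time: 15.55
position: [0.5892, -0.0602, 0.0402]
eef_rot: [[-0.54, 0.841, 0.005], [0.841, 0.541, -0.003], [-0.005, 0.003, -1.0]]
ft_force: [1.8, -2.5, 9.1]
width: 0.0361
finger_force: 4.8
```

Emit:
jog_arm --commands '[{"dx":0,"dy":0,"dz":0.0002,"ax":0,"ay":0,"az":0.07},{"dx":0,"dy":0,"dz":0.0002,"ax":0,"ay":0,"az":0.14},{"dx":0,"dy":0,"dz":0.0002,"ax":0,"ay":0,"az":0.21},{"dx":0,"dy":0,"dz":0.0002,"ax":0,"ay":0,"az":0.28},{"dx":0,"dy":0,"dz":0.0002,"ax":0,"ay":0,"az":0.35}]'

```text
time: 16.18
position: [0.5892, -0.0605, 0.0402]
eef_rot: [[-0.219, 0.976, 0.005], [0.976, 0.219, -0.003], [-0.005, 0.005, -1.0]]
ft_force: [1.1, -2.0, 12.0]
width: 0.036
finger_force: 5.6
```

```bash
python3 st.py;python3 ds.py
```

```text
16.175 [ 0.58917 -0.06047  0.04021] yaw ty 12.653026437504531 F [ 1.07 -1.96 11.98] T [-0.614  0.082  0.099] j [-0.226  0.6   -0.326  0.639 -0.002  1.124] w 0.03597021599603737
circle (array([ 0.59023722, -0.05691636]), np.float64(0.0005094553980892545))
disc [261.3 235. ] 0.88 [ 0.5887 -0.0522]
disc_flat [329.1 191.1] 0.61 [ 0.6146 -0.0232]
```

```bash
python3 - <<'E'
import cv2
im=cv2.imread("pics/last.png");cv2.imwrite("pics/l2.png",cv2.resize(im[130:350,120:400],None,fx=2.7,fy=2.7,interpolation=cv2.INTER_CUBIC))
E
```

```text
(no output)
```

View pics/l2.png

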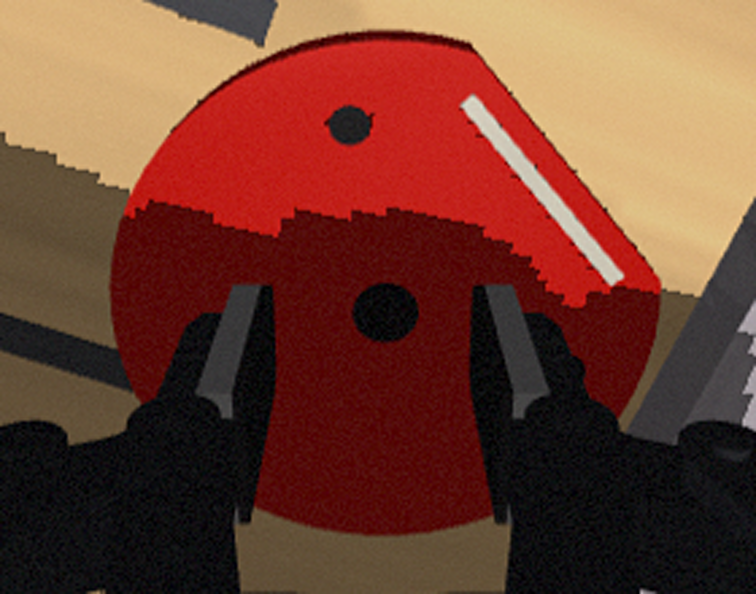

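Now the white line runs from crop (468,101) to (617,280), with the bar at the lower right and the centre hole at (385,313). The disc is still about 60° short of flush.

```bash
python3 - <<'E'
from h import *
s=ctrl.state();c=cam("wrist",s)
P=lambda u,v:(120+u/2.7,130+v/2.7)
a,b=onz(c,P(468,101),.031),onz(c,P(617,280),.031);d=b-a;print("line",np.degrees(np.arctan2(d[1],d[0]))+ -90+180, a,b)
h=onz(c,P(385,313),.031);print("hole",h);m=(a+b)/2-h;print("flat dir via mid",np.degrees(np.arctan2(m[1],m[0])),np.linalg.norm(m))
a,b=onz(c,P(752,208),.021),onz(c,P(640,425),.021);d=b-a;print("bar",np.degrees(np.arctan2(d[1],d[0])),a,b)
E
```

```text
line 52.8685996506229 [ 0.59518414 -0.01560792  0.031     ] [ 0.63006127 -0.04201535  0.031     ]
hole [ 0.59053286 -0.05774598  0.031     ]
flat dir via mid 52.64016961934977 0.03640271052376562
bar -96.28227188482055 [ 0.65452102 -0.02619184  0.021     ] [ 0.64897501 -0.07656991  0.021     ]
```

Emit:
jog_arm --commands '[{"dx":0,"dy":0,"dz":-0.0001,"ax":0.003,"ay":0.003,"az":0},{"dx":0,"dy":0,"dz":-0.0001,"ax":0.006,"ay":0.006,"az":0},{"dx":0,"dy":0,"dz":-0.0001,"ax":0.006,"ay":0.006,"az":0}]'

```text
time: 16.85
position: [0.5892, -0.0603, 0.0402]
eef_rot: [[-0.221, 0.975, -0.002], [0.975, 0.221, 0.002], [0.002, -0.001, -1.0]]
ft_force: [0.1, -3.3, 9.7]
width: 0.0356
finger_force: 5.2
```

```bash
cat >> st.py <<'E'
print(np.round(R,4).tolist())
E
python3 st.py
```

```text
16.85 [ 0.58919 -0.06025  0.04017] yaw ty 12.772698373669225 F [ 0.11 -3.33  9.67] T [-0.359 -0.178 -0.006] j [-2.270e-01  6.050e-01 -3.170e-01  6.510e-01  1.000e-03  1.121e+00] w 0.03564723167919502
[[-0.2211, 0.9753, -0.0017], [0.9753, 0.2211, 0.0018], [0.0022, -0.0012, -1.0]]
```

```bash
cat >> h.py <<'E'
def white(im,c,z=.031):
    h=cv2.cvtColor(im,cv2.COLOR_RGB2HSV);m=((h[...,1]<70)&(h[...,2]>95)).astype(np.uint8)
    hull=np.zeros_like(m);cv2.fillConvexPoly(hull,cv2.convexHull(redfit(im).astype(np.int32)),1)
    n,l,st,_=cv2.connectedComponentsWithStats(m*cv2.erode(hull,np.ones((5,5))))
    i=1+np.argmax(st[1:,4]);p=np.argwhere(l==i)[:,::-1];q=np.array([onz(c,u,z)[:2] for u in p]).astype(np.float32)
    v=cv2.fitLine(q,cv2.DIST_L2,0,.01,.01).ravel();L=np.ptp(q@v[:2])
    return q.mean(0),np.degrees(np.arctan2(v[1],v[0]))%180-90,L
E
cat > ds.py <<'E'
from h import *
s=ctrl.state();c=cam("wrist",s);im=ctrl.get_image("wrist");cv2.imwrite("pics/last.png",im[:,:,::-1])
print("circle",disc(im,c,.031),"white mid, normal deg, len",white(im,c))
E
python3 ds.py
```

```text
circle (array([ 0.59019189, -0.05683802]), np.float64(0.0005254000511576225)) white mid, normal deg, len (array([ 0.61198515, -0.02847917], dtype=float32), np.float32(52.504486), np.float32(0.04427126))
```

Emit:
jog_arm --commands '[{"dx":0,"dy":0,"dz":0.0001,"ax":-0.0012,"ay":-0.002,"az":0.06},{"dx":0,"dy":0,"dz":0.0001,"ax":-0.0012,"ay":-0.002,"az":0.12},{"dx":0,"dy":0,"dz":0.0001,"ax":-0.0012,"ay":-0.002,"az":0.18},{"dx":0,"dy":0,"dz":0.0001,"ax":-0.0012,"ay":-0.002,"az":0.24},{"dx":0,"dy":0,"dz":0.0001,"ax":-0.0012,"ay":-0.002,"az":0.3}]'

```text
time: 17.52
position: [0.5889, -0.0594, 0.0402]
eef_rot: [[0.078, 0.997, -0.001], [0.997, -0.078, 0.002], [0.001, -0.001, -1.0]]
ft_force: [-0.4, 0.4, 11.5]
width: 0.0357
finger_force: 6.0
```

```bash
python3 st.py;python3 ds.py
```

```text
17.525 [ 0.58892 -0.05939  0.04016] yaw ty -4.480545891692473 F [-0.36  0.45 11.47] T [0.004 0.018 0.043] j [-2.260e-01  6.030e-01 -3.190e-01  6.490e-01  1.000e-03  1.423e+00] w 0.035657791201113016
[[0.0781, 0.9969, -0.0006], [0.9969, -0.0781, 0.0015], [0.0015, -0.0007, -1.0]]
circle (array([ 0.59087439, -0.05691555]), np.float64(0.0005223319572704204)) white mid, normal deg, len (array([ 0.6185088, -0.0341639], dtype=float32), np.float32(37.45569), np.float32(0.042387545))
```

Emit:
jog_arm --commands '[{"dx":0,"dy":0,"dz":0,"ax":0,"ay":0,"az":0.06},{"dx":0,"dy":0,"dz":0,"ax":0,"ay":0,"az":0.12},{"dx":0,"dy":0,"dz":0,"ax":0,"ay":0,"az":0.19},{"dx":0,"dy":0,"dz":0,"ax":0,"ay":0,"az":0.26},{"dx":0,"dy":0,"dz":0,"ax":0,"ay":0,"az":0.33}]'

```text
time: 18.2
position: [0.589, -0.0594, 0.0401]
eef_rot: [[0.397, 0.918, -0.001], [0.918, -0.397, 0.002], [0.001, -0.001, -1.0]]
ft_force: [-0.6, 0.2, 12.2]
width: 0.0358
finger_force: 5.9
```

Emit:
jog_arm --commands '[{"dx":0,"dy":0,"dz":0,"ax":0,"ay":0,"az":0.06},{"dx":0,"dy":0,"dz":0,"ax":0,"ay":0,"az":0.12},{"dx":0,"dy":0,"dz":0,"ax":0,"ay":0,"az":0.19},{"dx":0,"dy":0,"dz":0,"ax":0,"ay":0,"az":0.26},{"dx":0,"dy":0,"dz":0,"ax":0,"ay":0,"az":0.33}]'

```text
time: 18.82
position: [0.5892, -0.0591, 0.0402]
eef_rot: [[0.673, 0.74, 0.0], [0.74, -0.673, 0.002], [0.001, -0.001, -1.0]]
ft_force: [0.4, 1.5, 10.7]
width: 0.0356
finger_force: 5.6
```

```bash
python3 st.py;python3 ds.py
```

```text
18.825 [ 0.58923 -0.05915  0.04016] yaw ty -42.30131753145675 F [ 0.43  1.55 10.7 ] T [ 0.163 -0.264  0.099] j [-2.260e-01  6.040e-01 -3.190e-01  6.490e-01  2.000e-03  2.083e+00] w 0.035590532480481586
[[0.673, 0.7396, 0.0], [0.7396, -0.673, 0.002], [0.0015, -0.0013, -1.0]]
circle (array([ 0.59147075, -0.05911291]), np.float64(0.0006491604085711264)) white mid, normal deg, len (array([ 0.62520164, -0.04111804], dtype=float32), np.float32(8.838516), np.float32(0.018071875))
```

Emit:
jog_arm --commands '[{"dx":0,"dy":0,"dz":0,"ax":0,"ay":0,"az":0.06},{"dx":0,"dy":0,"dz":0,"ax":0,"ay":0,"az":0.12},{"dx":0,"dy":0,"dz":0,"ax":0,"ay":0,"az":0.18},{"dx":0,"dy":0,"dz":0,"ax":0,"ay":0,"az":0.24},{"dx":0,"dy":0,"dz":0,"ax":0,"ay":0,"az":0.3}]'

```text
time: 19.5
position: [0.5894, -0.0592, 0.0402]
eef_rot: [[0.861, 0.508, 0.0], [0.508, -0.861, 0.002], [0.001, -0.001, -1.0]]
ft_force: [1.4, 0.2, 10.7]
width: 0.0361
finger_force: 5.5
```

```bash
python3 st.py;python3 ds.py; python3 - <<'E'
import cv2
im=cv2.imread("pics/last.png");cv2.imwrite("pics/l3.png",cv2.resize(im[110:384,100:420],None,fx=2.1,fy=2.1,interpolation=cv2.INTER_CUBIC))
E
```

```text
19.5 [ 0.58937 -0.05924  0.04016] yaw ty -59.4730182352587 F [ 1.35  0.16 10.72] T [ 0.045 -0.297  0.098] j [-2.260e-01  6.040e-01 -3.190e-01  6.480e-01  2.000e-03  2.383e+00] w 0.03605530786787644
[[0.8614, 0.5079, 0.0003], [0.5079, -0.8614, 0.0018], [0.0011, -0.0014, -1.0]]
circle (array([ 0.59043064, -0.06015992]), np.float64(0.0007873407171542897)) white mid, normal deg, len (array([ 0.6259749 , -0.04327909], dtype=float32), np.float32(2.9551163), np.float32(0.013500638))
```

View pics/l3.png

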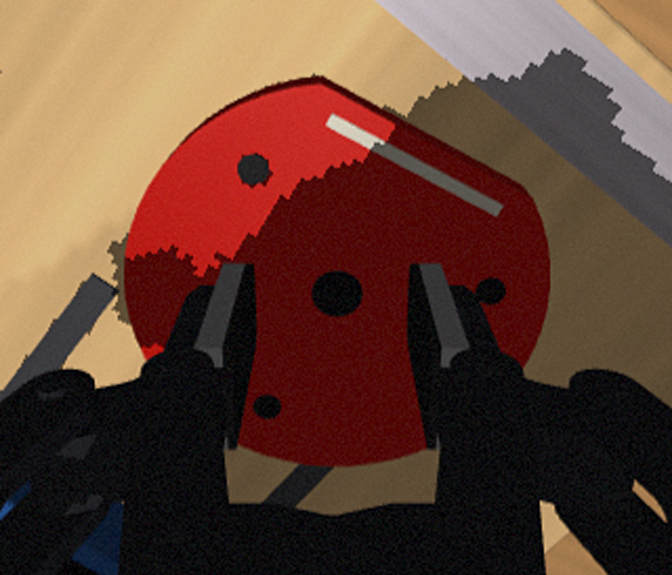

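The white line now runs from crop (330,120) to (500,210). The bar edge runs from (375,0) to (672,245), so the flat is about 10° short of parallel.

```bash
python3 - <<'E'
from h import *
s=ctrl.state();c=cam("wrist",s);R=np.array(s["eef_rot"])
P=lambda u,v:(100+u/2.1,110+v/2.1)
N=lambda d:np.degrees(np.arctan2(d[1],d[0]))%180-90
a,b=onz(c,P(330,120),.031),onz(c,P(500,210),.031);n1=N(b-a)
h=onz(c,P(337,294),.031);m=(a+b)/2-h;print("line",n1,np.degrees(np.arctan2(m[1],m[0])),"hole",h,np.linalg.norm(m))
a,b=onz(c,P(375,0),.037),onz(c,P(672,245),.037);n2=N(b-a);a2=onz(c,P(375,0),.021);print("bar",n2,a,b)
n=np.r_[np.cos(np.radians(-8.1)),np.sin(np.radians(-8.1)),0]
print("need turn rad",np.radians(n1-n2),np.radians(n1+8.1),"centre to face top/bottom",(a-h)@n,(a2-h)@n,"n in tool",R.T@n)
E
```

```text
line 1.846676233976126 1.4609408334926617 hole [ 0.58995089 -0.06083354  0.031     ] 0.036496561289712716
bar -7.9267128853329325 [ 0.6525732 -0.0325094  0.037    ] [ 0.64083099 -0.11684218  0.037     ]
need turn rad 0.17057781921053197 0.17360224991275328 centre to face top/bottom 0.058006665552349755 0.05770209124350121 n in tool [ 7.82230476e-01  6.22989150e-01 -3.85150571e-05]
```

Emit:
jog_arm --commands '[{"dx":0,"dy":0,"dz":0,"ax":0,"ay":0,"az":0.06},{"dx":0,"dy":0,"dz":0,"ax":0,"ay":0,"az":0.12},{"dx":0,"dy":0,"dz":0,"ax":0,"ay":0,"az":0.18},{"dx":0,"dy":0,"dz":0,"ax":0,"ay":0,"az":0.18}]'

```text
time: 20.05
position: [0.5893, -0.0594, 0.0402]
eef_rot: [[0.938, 0.347, 0.0], [0.347, -0.938, 0.001], [0.001, -0.001, -1.0]]
ft_force: [0.2, 0.7, 10.8]
width: 0.0361
finger_force: 5.5
```

Emit:
jog_arm --commands '[{"dx":0.0018,"dy":0.001,"dz":0,"ax":0,"ay":0,"az":0},{"dx":0.0044,"dy":0.0024,"dz":0,"ax":0,"ay":0,"az":0},{"dx":0.007,"dy":0.0038,"dz":0,"ax":0,"ay":0,"az":0},{"dx":0.0096,"dy":0.0053,"dz":0,"ax":0,"ay":0,"az":0},{"dx":0.0096,"dy":0.0053,"dz":0,"ax":0,"ay":0,"az":0}]'

```text
time: 20.68
position: [0.599, -0.061, 0.0401]
eef_rot: [[0.938, 0.347, -0.002], [0.347, -0.938, 0.001], [-0.002, -0.002, -1.0]]
ft_force: [-2.2, 0.6, 15.1]
width: 0.0356
finger_force: 7.1
```

```bash
python3 st.py;python3 ds.py
```

```text
20.675 [ 0.59903 -0.06104  0.04014] yaw ty -69.69803506108094 F [-2.17  0.61 15.12] T [-0.098  0.445  0.025] j [-2.240e-01  6.190e-01 -2.880e-01  6.660e-01  1.000e-03  2.563e+00] w 0.03562619649205386
[[0.9379, 0.347, -0.0021], [0.347, -0.9379, 0.0013], [-0.0015, -0.0019, -1.0]]
circle (array([ 0.59924084, -0.06228367]), np.float64(0.0006002631800894052)) white mid, normal deg, len (array([ 0.6357776 , -0.04615653], dtype=float32), np.float32(-2.868042), np.float32(0.009279811))
```

Emit:
jog_arm --commands '[{"dx":0,"dy":0,"dz":-0.0003,"ax":0,"ay":0,"az":0},{"dx":0.0013,"dy":0.0007,"dz":-0.0003,"ax":0,"ay":0,"az":0},{"dx":0.0026,"dy":0.0014,"dz":-0.0003,"ax":0,"ay":0,"az":0},{"dx":0.0038,"dy":0.0021,"dz":-0.0003,"ax":0,"ay":0,"az":0},{"dx":0.0038,"dy":0.0021,"dz":-0.0003,"ax":0,"ay":0,"az":0}]'

```text
time: 21.35
position: [0.6027, -0.0616, 0.0401]
eef_rot: [[0.938, 0.347, -0.003], [0.347, -0.938, 0.001], [-0.003, -0.002, -1.0]]
ft_force: [-3.3, 0.4, 14.0]
width: 0.0357
finger_force: 6.8
```

```bash
python3 st.py;python3 ds.py; python3 - <<'E'
import cv2
im=cv2.imread("pics/last.png");cv2.imwrite("pics/l4.png",cv2.resize(im[120:300,150:370],None,fx=3.3,fy=3.3,interpolation=cv2.INTER_CUBIC))
E
```

```text
21.35 [ 0.6027  -0.06159  0.04014] yaw ty -69.70516706932872 F [-3.26  0.36 13.98] T [-0.128  0.577 -0.038] j [-2.240e-01  6.250e-01 -2.760e-01  6.730e-01  1.000e-03  2.563e+00] w 0.03568051460565848
[[0.9379, 0.3469, -0.0032], [0.3469, -0.9379, 0.0014], [-0.0025, -0.0025, -1.0]]
circle (array([ 0.60285481, -0.06281646]), np.float64(0.0007393469774904293)) white mid, normal deg, len (array([ 0.63934237, -0.04650031], dtype=float32), np.float32(-1.4659119), np.float32(0.009478865))
```

View pics/l4.png

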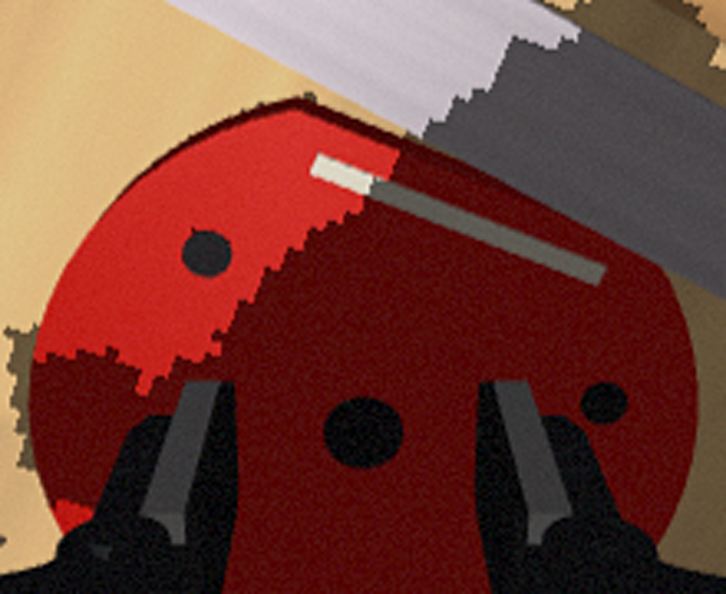

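The white line runs from crop (312,165) to (604,275) and the bar's top edge from (170,0) to (726,297). The flat is nearly at the bar but still a few degrees off parallel.

```bash
python3 - <<'E'
from h import *
s=ctrl.state();c=cam("wrist",s);R=np.array(s["eef_rot"])
P=lambda u,v:(150+u/3.3,120+v/3.3)
N=lambda d:np.degrees(np.arctan2(d[1],d[0]))%180-90
a,b=onz(c,P(312,165),.031),onz(c,P(604,275),.031);n1=N(b-a)
h=onz(c,P(363,433),.031);m=(a+b)/2-h;print("line",n1,np.degrees(np.arctan2(m[1],m[0])),"hole",h,np.linalg.norm(m))
a,b=onz(c,P(170,0),.037),onz(c,P(726,297),.037);n2=N(b-a);print("bar",n2,a,b)
n=np.r_[np.cos(np.radians(-8)),np.sin(np.radians(-8)),0]
print("need turn rad",np.radians(n1-n2),"centre to face",(a-h)@n,(b-h)@n,"n in tool",R.T@n, "hole in tool",R.T@(h-s["position"]))
E
```

```text
line -1.044410132167414 -1.8203392900336803 hole [ 0.60232764 -0.06331718  0.031     ] 0.03633724730176507
bar -8.111653362590772 [ 0.65473908 -0.01771041  0.037     ] [ 0.64275184 -0.10181451  0.037     ]
need turn rad 0.12334666341016788 centre to face 0.045554136556318146 0.045388585080825855 n in tool [ 0.88050129  0.47403148 -0.00341121] hole in tool [-0.00089575  0.00152269  0.00911208]
```

Emit:
jog_arm --commands '[{"dx":0,"dy":0,"dz":-0.0002,"ax":-0.0025,"ay":0.0025,"az":0},{"dx":0,"dy":0,"dz":-0.0002,"ax":-0.0025,"ay":0.0025,"az":0.06},{"dx":0,"dy":0,"dz":-0.0002,"ax":-0.0025,"ay":0.0025,"az":0.12},{"dx":0,"dy":0,"dz":-0.0002,"ax":-0.0025,"ay":0.0025,"az":0.18},{"dx":0,"dy":0,"dz":-0.0002,"ax":-0.0025,"ay":0.0025,"az":0.18}]'

```text
time: 22.02
position: [0.6036, -0.0616, 0.0402]
eef_rot: [[0.985, 0.173, 0.001], [0.173, -0.985, 0.0], [0.001, 0.0, -1.0]]
ft_force: [-1.0, 0.6, 9.0]
width: 0.0355
finger_force: 4.9
```

```bash
cat >> h.py <<'E'
def white2(im,c,z=.031):
    """white/grey line on red, also in shadow: unsaturated, longest straight thin blob, plus central hole"""
    h=cv2.cvtColor(im,cv2.COLOR_RGB2HSV);m=((h[...,1]<110)&(h[...,2]>75)).astype(np.uint8)
    n,l,st,_=cv2.connectedComponentsWithStats(m);out=[]
    for i in range(1,n):
        if 80<st[i,4]<1500:
            p=np.argwhere(l==i)[:,::-1];r=cv2.minAreaRect(p.astype(np.float32));w,L=sorted(r[1])
            if L>40 and w<15:
                q=np.array([onz(c,u,z)[:2] for u in p]).astype(np.float32);v=cv2.fitLine(q,cv2.DIST_L2,0,.01,.01).ravel()
                out.append((np.round(r[0],0).tolist(),np.round(q.mean(0),4).tolist(),round(float(np.degrees(np.arctan2(v[1],v[0]))%180-90),2),round(float(np.ptp(q@v[:2])),4)))
    return out
E
python3 st.py; cp pics/last.png pics/prev.png; python3 ds.py; python3 - <<'E'
from h import *
s=ctrl.state();c=cam("wrist",s)
for f in("prev","last"):print(f,white2(cv2.imread(f"pics/{f}.png")[:,:,::-1].copy(),c))
E
```

```text
22.025 [ 0.60357 -0.06156  0.04017] yaw ty -80.03628197288468 F [-0.97  0.57  8.97] T [-0.006  0.012 -0.031] j [-0.223  0.624 -0.279  0.667  0.     2.744] w 0.03550730521394541
[[0.9849, 0.173, 0.0015], [0.173, -0.9849, 0.0], [0.0015, 0.0002, -1.0]]
circle (array([ 0.60358429, -0.06293979]), np.float64(0.0007960481891999794)) white mid, normal deg, len (array([ 0.63669026, -0.08039758], dtype=float32), np.float32(-12.149399), np.float32(0.02396816))
prev [([288.0, 186.0], [0.638700008392334, -0.07050000131130219], -12.13, 0.0444)]
last [([288.0, 186.0], [0.6388999819755554, -0.07029999792575836], -12.08, 0.0444)]
```

Emit:
jog_arm --commands '[{"dx":0,"dy":0,"dz":0.0001,"ax":0,"ay":0,"az":-0.035},{"dx":0,"dy":0,"dz":0.0001,"ax":0,"ay":0,"az":-0.07},{"dx":0,"dy":0,"dz":0.0001,"ax":0,"ay":0,"az":-0.07}]'

```text
time: 22.45
position: [0.6036, -0.0617, 0.0402]
eef_rot: [[0.97, 0.242, 0.002], [0.242, -0.97, -0.0], [0.002, 0.0, -1.0]]
ft_force: [-0.1, 0.5, 10.5]
width: 0.0356
finger_force: 5.1
```

```bash
cat >> ds.py <<'E'
print(white2(im,c))
# bar edge: colour change light->? fit via Canny/Hough near expected bar normal
g=cv2.Canny(cv2.cvtColor(im,cv2.COLOR_RGB2GRAY),40,120)
ls=cv2.HoughLinesP(g,1,np.pi/720,30,minLineLength=40,maxLineGap=15)
for x1,y1,x2,y2 in ls[:,0]:
    a,b=onz(c,(x1,y1),.037),onz(c,(x2,y2),.037);d=b-a;an=np.degrees(np.arctan2(d[1],d[0]))%180-90
    if abs(an+8)<8 and a[0]>.62: print("hough",(x1,y1,x2,y2),round(an,2),np.round(a[:2],4),np.round(b[:2],4))
E
python3 st.py; python3 ds.py
```

```text
22.45 [ 0.60365 -0.06166  0.04015] yaw ty -75.9863517232075 F [-0.1   0.48 10.53] T [0.07  0.054 0.084] j [-0.224  0.624 -0.279  0.667  0.     2.673] w 0.03558261005596815
[[0.9702, 0.2422, 0.0016], [0.2422, -0.9702, -0.0001], [0.0016, 0.0005, -1.0]]
circle (array([ 0.60378693, -0.06301349]), np.float64(0.0007913692190084519)) white mid, normal deg, len (array([ 0.63851106, -0.07493296], dtype=float32), np.float32(-8.860321), np.float32(0.017413905))
[([288.0, 186.0], [0.6395000219345093, -0.06769999861717224], -7.98, 0.0442)]
hough (np.int32(117), np.int32(44), np.int32(308), np.int32(124)) -8.08 [0.681  0.0138] [ 0.6694 -0.0675]
hough (np.int32(76), np.int32(4), np.int32(503), np.int32(187)) -8.15 [0.6911 0.0304] [ 0.6639 -0.1601]
hough (np.int32(288), np.int32(113), np.int32(450), np.int32(181)) -8.07 [ 0.6718 -0.0581] [ 0.6607 -0.1359]
hough (np.int32(390), np.int32(135), np.int32(438), np.int32(155)) -7.55 [ 0.6734 -0.1026] [ 0.6704 -0.1259]
hough (np.int32(341), np.int32(115), np.int32(488), np.int32(178)) -8.1 [ 0.6763 -0.0798] [ 0.6661 -0.1517]
hough (np.int32(73), np.int32(1
[... 1191 characters left out ...]
), np.int32(57)) -7.6 [0.6918 0.0289] [ 0.685 -0.022]
hough (np.int32(352), np.int32(130), np.int32(399), np.int32(155)) -12.76 [ 0.6715 -0.0863] [ 0.6663 -0.1096]
hough (np.int32(352), np.int32(128), np.int32(458), np.int32(188)) -14.1 [ 0.6723 -0.086 ] [ 0.6586 -0.1408]
hough (np.int32(233), np.int32(150), np.int32(348), np.int32(196)) -8.24 [ 0.651  -0.0393] [ 0.6431 -0.0943]
hough (np.int32(313), np.int32(124), np.int32(415), np.int32(167)) -8.16 [ 0.67   -0.0695] [ 0.663  -0.1184]
hough (np.int32(260), np.int32(101), np.int32(300), np.int32(117)) -7.12 [ 0.6736 -0.0457] [ 0.6714 -0.0634]
hough (np.int32(71), np.int32(3), np.int32(133), np.int32(29)) -7.71 [0.691  0.0322] [0.6878 0.0084]
```

Emit:
jog_arm --commands '[{"dx":0.0007,"dy":0.0003,"dz":-0.0001,"ax":0,"ay":0,"az":0},{"dx":0.0014,"dy":0.0006,"dz":-0.0001,"ax":0,"ay":0,"az":0},{"dx":0.0021,"dy":0.0009,"dz":-0.0001,"ax":0,"ay":0,"az":0},{"dx":0.0028,"dy":0.0011,"dz":-0.0001,"ax":0,"ay":0,"az":0},{"dx":0.0028,"dy":0.0011,"dz":-0.0001,"ax":0,"ay":0,"az":0}]'

```text
time: 23.12
position: [0.6052, -0.0619, 0.0402]
eef_rot: [[0.97, 0.242, -0.001], [0.242, -0.97, 0.0], [-0.001, -0.0, -1.0]]
ft_force: [-3.9, 1.2, 13.2]
width: 0.0361
finger_force: 6.7
```

```bash
sed -i '/^g=cv2/,$d' ds.py; python3 st.py; python3 ds.py
```

```text
23.125 [ 0.60525 -0.06187  0.04016] yaw ty -76.0071419771092 F [-3.86  1.17 13.16] T [-0.023  0.716  0.03 ] j [-0.223  0.628 -0.271  0.673 -0.     2.674] w 0.03607334914735274
[[0.9703, 0.2418, -0.001], [0.2418, -0.9703, 0.0], [-0.0009, -0.0003, -1.0]]
circle (array([ 0.60531755, -0.0632257 ]), np.float64(0.001006454777726299)) white mid, normal deg, len (array([ 0.6394392 , -0.07814453], dtype=float32), np.float32(-9.223038), np.float32(0.016877588))
[([288.0, 186.0], [0.640999972820282, -0.06800000369548798], -8.02, 0.0442)]
```

Emit:
jog_arm --commands '[{"dx":0.0007,"dy":0.0003,"dz":-0.0002,"ax":0,"ay":0,"az":0},{"dx":0.0014,"dy":0.0006,"dz":-0.0002,"ax":0,"ay":0,"az":0},{"dx":0.0021,"dy":0.0009,"dz":-0.0002,"ax":0,"ay":0,"az":0},{"dx":0.0028,"dy":0.0011,"dz":-0.0002,"ax":0,"ay":0,"az":0},{"dx":0.0028,"dy":0.0011,"dz":-0.0002,"ax":0,"ay":0,"az":0}]'

```text
time: 23.8
position: [0.6071, -0.062, 0.0402]
eef_rot: [[0.97, 0.242, -0.003], [0.242, -0.97, 0.0], [-0.003, -0.001, -1.0]]
ft_force: [-5.6, 1.5, 14.8]
width: 0.0357
finger_force: 7.3
```

```bash
python3 st.py; python3 ds.py
```

```text
23.8 [ 0.60714 -0.06202  0.04016] yaw ty -76.00774633657072 F [-5.6   1.49 14.76] T [0.077 1.192 0.005] j [-0.223  0.632 -0.263  0.679 -0.     2.675] w 0.03574536332155922
[[0.9703, 0.2418, -0.003], [0.2418, -0.9703, 0.0004], [-0.0028, -0.0011, -1.0]]
circle (array([ 0.60531974, -0.06320231]), np.float64(0.0014678137538555684)) white mid, normal deg, len (array([ 0.6396717 , -0.07724604], dtype=float32), np.float32(-8.348206), np.float32(0.025967162))
[([287.0, 190.0], [0.6409000158309937, -0.06809999793767929], -8.05, 0.0442)]
```

Emit:
jog_arm --commands '[{"dx":0,"dy":0,"dz":-0.002,"ax":0,"ay":0,"az":0},{"dx":0,"dy":0,"dz":-0.02,"ax":0,"ay":0,"az":0},{"dx":0,"dy":0,"dz":-0.06,"ax":0,"ay":0,"az":-0.1},{"dx":0,"dy":0,"dz":-0.1,"ax":0,"ay":0,"az":-0.28},{"dx":0,"dy":0,"dz":-0.14,"ax":0,"ay":0,"az":-0.46}]'

```text
time: 24.48
position: [0.608, -0.0621, 0.1807]
eef_rot: [[0.758, 0.652, -0.002], [0.652, -0.758, 0.001], [-0.001, -0.002, -1.0]]
ft_force: [0.9, 1.1, -0.8]
width: 0.0359
finger_force: 0.0
```

Emit:
jog_arm --commands '[{"dx":0,"dy":0,"dz":0,"ax":0,"ay":0,"az":-2.25},{"dx":0,"dy":0,"dz":0,"ax":0,"ay":0,"az":-2.25},{"dx":0,"dy":0,"dz":0,"ax":0,"ay":0,"az":-2.25},{"dx":0,"dy":0,"dz":0,"ax":0,"ay":0,"az":-2.25},{"dx":0,"dy":0,"dz":0,"ax":0,"ay":0,"az":-2.25}]'

```text
time: 25.1
position: [0.6081, -0.0621, 0.1795]
eef_rot: [[-0.077, 0.997, -0.002], [0.997, 0.077, 0.001], [0.001, -0.002, -1.0]]
ft_force: [-0.2, -0.2, -0.2]
width: 0.0358
finger_force: 0.0
```

```bash
python3 st.py
```

```text
25.1 [ 0.60807 -0.06211  0.17946] yaw ty 4.423270100344156 F [-0.2  -0.23 -0.18] T [-0.011  0.039  0.029] j [-0.223  0.485 -0.115  0.972  0.     1.271] w 0.035763650385688
[[-0.0771, 0.997, -0.0021], [0.997, 0.0771, 0.0007], [0.0009, -0.002, -1.0]]
```

Emit:
jog_arm --commands '[{"dx":0,"dy":0,"dz":0,"ax":0,"ay":0,"az":-1.353},{"dx":0,"dy":0,"dz":0,"ax":0,"ay":0,"az":-1.353},{"dx":0,"dy":0,"dz":0,"ax":0,"ay":0,"az":-1.353},{"dx":0,"dy":0,"dz":0,"ax":0,"ay":0,"az":-1.353},{"dx":0,"dy":0,"dz":0,"ax":0,"ay":0,"az":-1.353}]'

```text
time: 25.72
position: [0.6081, -0.0621, 0.1795]
eef_rot: [[-0.849, 0.528, -0.002], [0.528, 0.849, 0.001], [0.002, -0.0, -1.0]]
ft_force: [-0.8, 0.3, -0.3]
width: 0.0359
finger_force: 0.0
```

Emit:
jog_arm --commands '[{"dx":0,"dy":0,"dz":0,"ax":0,"ay":0,"az":-0.42},{"dx":0,"dy":0,"dz":0,"ax":0,"ay":0,"az":-0.42},{"dx":0,"dy":0,"dz":0,"ax":0,"ay":0,"az":-0.42},{"dx":0,"dy":0,"dz":0,"ax":0,"ay":0,"az":-0.42}]' --jaw 0.6

```text
time: 26.22
position: [0.6081, -0.0621, 0.1793]
eef_rot: [[-0.99, 0.142, -0.002], [0.142, 0.99, 0.001], [0.002, 0.0, -1.0]]
ft_force: [-0.0, -0.7, -0.2]
width: 0.051
finger_force: 0.0
```

```bash
python3 st.py; python3 ds.py; python3 - <<'E'
from h import *
s=ctrl.state();c=cam("wrist",s)
for l in("jaw_grip","jaw_face"):
    for d in ctrl.spot_point("wrist",l)[:2]: print(l,np.round(d["at"],1),round(d["confidence"],2),np.round(onz(c,d["at"],.069 if l=="jaw_grip" else .026)[:2],4))
for l in("jaw_grip",): print([(np.round(d["bbox"],1).tolist(),round(d["confidence"],2)) for d in ctrl.search_frame("wrist",l)[:2]])
im=cv2.imread("pics/last.png")
cv2.imwrite("pics/l5.png",cv2.resize(im[0:290,130:400],None,fx=2.05,fy=2.05,interpolation=cv2.INTER_CUBIC))
E
```

```text
26.225 [ 0.60809 -0.0621   0.17932] yaw ty 81.8112410311638 F [-0.01 -0.69 -0.18] T [ 0.071  0.031 -0.001] j [-0.223  0.485 -0.115  0.972  0.    -0.08 ] w 0.05104906029918496
[[-0.9898, 0.1424, -0.0021], [0.1424, 0.9898, 0.0007], [0.0022, 0.0004, -1.0]]
circle (array([ 0.60548016, -0.06328892]), np.float64(0.0002602521328728923)) white mid, normal deg, len (array([ 0.64355356, -0.05424642], dtype=float32), np.float32(-7.2317963), np.float32(0.014161585))
[([257.0, 211.0], [0.6414999961853027, -0.0681999996304512], -8.14, 0.0434)]
jaw_grip [268.3  11.8] 0.57 [ 0.4839 -0.0374]
jaw_face [264.5  43.9] 0.91 [ 0.4986 -0.0411]
[([267.4, 24.4, 134.9, 48.8], 0.63)]
```

View pics/l5.png

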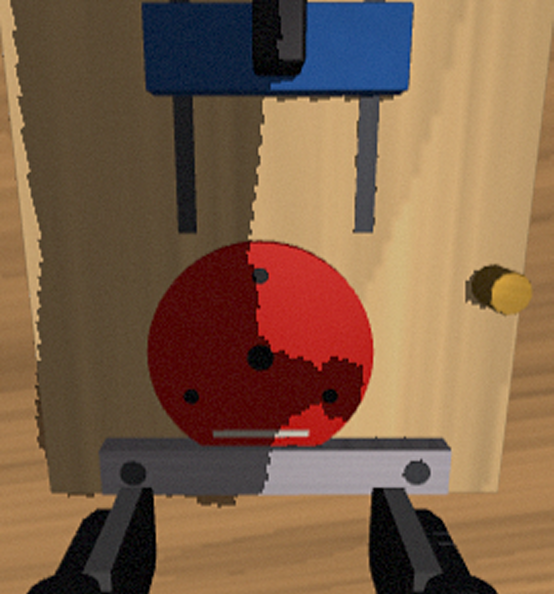

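The crop shows the disc's flat against the bar, with the white line parallel to it at row ~433 and no bed showing between. The jaw's front edge is at row 95, its grip is at (280,35), and the bushing is undisturbed.

Emit:
jog_arm --commands '[{"dx":0.05,"dy":0.002,"dz":0.01,"ax":0,"ay":0,"az":0},{"dx":0.1,"dy":0.004,"dz":0.04,"ax":0,"ay":0,"az":0},{"dx":0.124,"dy":0.0045,"dz":0.075,"ax":0,"ay":0,"az":0},{"dx":0.124,"dy":0.0045,"dz":0.075,"ax":0,"ay":0,"az":0},{"dx":0.124,"dy":0.0045,"dz":0.075,"ax":0,"ay":0,"az":0}]'

```text
time: 27.05
position: [0.4879, -0.0405, 0.1053]
eef_rot: [[-0.99, 0.142, 0.0], [0.142, 0.99, 0.0], [-0.0, 0.0, -1.0]]
ft_force: [-0.1, 0.7, 0.2]
width: 0.0513
finger_force: 0.0
```

```bash
python3 - <<'E'
from h import *
im=cv2.imread("pics/last.png");hs=cv2.cvtColor(im,cv2.COLOR_BGR2HSV)
for u in range(222,292,6): print(u,[tuple(int(x) for x in hs[v,u]) for v in range(214,222)])
s=ctrl.state();c=cam("wrist",s);ctrl.get_image("wrist")
for l in("jaw_grip","jaw_face"):
    for d in ctrl.spot_point("wrist",l)[:2]: print(l,np.round(d["at"],1),round(d["confidence"],2),np.round(onz(c,d["at"],.069 if l=="jaw_grip" else .026)[:2],4))
R=np.array(s["eef_rot"])
print("grip px if at est",proj(c,[.486,-.040,.069]))
im=ctrl.get_image("wrist");cv2.imwrite("pics/g.png",im[:,:,::-1])
k=(im.max(2)<60).astype(np.uint8);n,l,st,ce=cv2.connectedComponentsWithStats(k)
print([(st[i].tolist()) for i in range(1,n) if st[i,4]>300])
E
python3 st.py
```

```text
222 [(128, 16, 64), (90, 9, 54), (135, 17, 59), (150, 23, 55), (160, 13, 58), (130, 14, 56), (0, 4, 69), (150, 8, 66)]
228 [(3, 235, 77), (5, 245, 80), (1, 218, 76), (175, 126, 69), (120, 4, 60), (0, 4, 57), (145, 22, 69), (150, 7, 70)]
234 [(176, 232, 78), (1, 255, 80), (0, 217, 80), (2, 141, 65), (113, 17, 61), (120, 8, 61), (150, 12, 66), (163, 25, 71)]
240 [(178, 255, 79), (179, 239, 78), (4, 248, 75), (178, 138, 72), (100, 13, 59), (135, 8, 63), (170, 12, 65), (150, 15, 66)]
246 [(0, 255, 73), (2, 239, 78), (1, 192, 81), (178, 141, 67), (105, 18, 58), (150, 13, 61), (135, 7, 70), (150, 19, 67)]
252 [(0, 229, 78), (0, 255, 77), (3, 226, 80), (1, 139, 64), (110, 13, 58), (120, 9, 59), (0, 8, 67), (165, 8, 67)]
258 [(176, 232, 79), (177, 232, 79), (3, 255, 75), (0, 115, 69), (60, 4, 57), (143, 17, 59), (165, 15, 70), (165, 22, 70)]
264 [(1, 231, 179), (1, 234, 180), (0, 222, 171), (1, 172, 129), (99, 41, 62), (143, 11, 95), (157, 15, 152), (166, 17, 163)]
270 [(1, 232, 180), (1, 224, 181), (1, 232, 156), (1, 128, 64), (105, 28, 54), (143, 11, 89), (158, 13, 153), (155, 9, 162)]
276 [(1, 233, 176), (1, 232, 177), (1, 230, 171), (179, 175, 128), (94, 34, 60), (165, 5, 96), (165, 13, 155), (160, 14, 165)]
282 [(2, 228, 177), (1, 224, 179), (1, 224, 172), (1, 181, 128), (95, 27, 57), (150, 8, 92), (160, 15, 154), (162, 15, 168)]
288 [(1, 224, 172), (1, 184, 130), (115, 22, 70), (120, 4, 62), (125, 24, 63), (140, 8, 93), (154, 13, 152), (163, 11, 165)]
jaw_grip [261.7 220.4] 0.85 [ 0.4832 -0.0381]
grip px if at est [259.11432054 225.20232827]
[[183, 110, 152, 79, 1738], [244, 189, 33, 51, 1540], [0, 225, 512, 159, 35033]]
27.25 [ 0.48765 -0.04048  0.10509] yaw ty 81.8419978119537 F [-0.4   0.21 -0.52] T [-0.024  0.001 -0.062] j [-0.234  0.36  -0.538  0.672  0.    -0.092] w 0.05131602020109959
[[-0.9899, 0.1419, 0.0001], [0.1419, 0.9899, 0.0002], [-0.0001, 0.0002, -1.0]]
```

Emit:
jog_arm --commands '[{"dx":0.003,"dy":0.0017,"dz":0.015,"ax":0,"ay":0,"az":0},{"dx":0.003,"dy":0.0017,"dz":0.03,"ax":0,"ay":0,"az":0},{"dx":0.003,"dy":0.0017,"dz":0.042,"ax":0,"ay":0,"az":0},{"dx":0.003,"dy":0.0017,"dz":0.048,"ax":0,"ay":0,"az":0},{"dx":0.003,"dy":0.0017,"dz":0.048,"ax":0,"ay":0,"az":0}]'

```text
time: 27.88
position: [0.4824, -0.0378, 0.0555]
eef_rot: [[-0.99, 0.142, -0.004], [0.142, 0.99, 0.001], [0.004, 0.001, -1.0]]
ft_force: [0.9, 0.4, 0.8]
width: 0.0512
finger_force: 0.0
```

Emit:
jog_arm --commands '[{"dx":0,"dy":0,"dz":0,"ax":0,"ay":0,"az":0},{"dx":0,"dy":0,"dz":0,"ax":0,"ay":0,"az":0},{"dx":0,"dy":0,"dz":0,"ax":0,"ay":0,"az":0},{"dx":0,"dy":0,"dz":0,"ax":0,"ay":0,"az":0}]' --jaw 0.1

```text
time: 28.38
position: [0.483, -0.0383, 0.0566]
eef_rot: [[-0.99, 0.142, -0.002], [0.142, 0.99, -0.0], [0.002, -0.001, -1.0]]
ft_force: [-1.6, -2.1, 5.6]
width: 0.0169
finger_force: 59.2
```

```bash
python3 st.py
```

```text
28.375 [ 0.48302 -0.03835  0.05657] yaw ty 81.83476208369137 F [-1.61 -2.12  5.6 ] T [-0.45   0.299  0.018] j [-0.231  0.427 -0.596  0.55  -0.001 -0.089] w 0.016867464380302954
[[-0.9899, 0.142, -0.002], [0.142, 0.9899, -0.0004], [0.002, -0.0007, -1.0]]
```

Emit:
jog_arm --commands '[{"dx":-0.003,"dy":0,"dz":-0.0003,"ax":0,"ay":0,"az":0},{"dx":-0.008,"dy":0,"dz":-0.0003,"ax":0,"ay":0,"az":0},{"dx":-0.013,"dy":0,"dz":-0.0003,"ax":0,"ay":0,"az":0},{"dx":-0.018,"dy":0,"dz":-0.0003,"ax":0,"ay":0,"az":0},{"dx":-0.02,"dy":0,"dz":-0.0003,"ax":0,"ay":0,"az":0}]'

```text
time: 29.0
position: [0.5011, -0.0409, 0.0566]
eef_rot: [[-0.99, 0.142, -0.005], [0.142, 0.99, -0.0], [0.005, -0.001, -1.0]]
ft_force: [-5.8, -1.5, 10.1]
width: 0.0169
finger_force: 59.7
```

```bash
python3 st.py
```

```text
29.0 [ 0.50108 -0.04089  0.05656] yaw ty 81.83585442065535 F [-5.81 -1.46 10.08] T [-0.346  1.166  0.057] j [-0.228  0.455 -0.545  0.576 -0.001 -0.085] w 0.01686115137842793
[[-0.9899, 0.142, -0.0055], [0.142, 0.9899, -0.0], [0.0054, -0.0008, -1.0]]
```

Emit:
jog_arm --commands '[{"dx":-0.004,"dy":0,"dz":-0.0006,"ax":0,"ay":0,"az":0},{"dx":-0.009,"dy":0,"dz":-0.0006,"ax":0,"ay":0,"az":0},{"dx":-0.014,"dy":0,"dz":-0.0006,"ax":0,"ay":0,"az":0},{"dx":-0.019,"dy":0,"dz":-0.0006,"ax":0,"ay":0,"az":0},{"dx":-0.024,"dy":0,"dz":-0.0006,"ax":0,"ay":0,"az":0}]'

```text
time: 29.62
position: [0.5241, -0.0442, 0.0566]
eef_rot: [[-0.99, 0.142, -0.007], [0.142, 0.99, 0.0], [0.007, -0.001, -1.0]]
ft_force: [-6.7, -1.8, 6.1]
width: 0.0165
finger_force: 59.4
```

Emit:
jog_arm --commands '[{"dx":-0.002,"dy":0,"dz":0,"ax":0,"ay":0,"az":0},{"dx":-0.004,"dy":0,"dz":0,"ax":0,"ay":0,"az":0},{"dx":-0.006,"dy":0,"dz":0,"ax":0,"ay":0,"az":0},{"dx":-0.006,"dy":0,"dz":0,"ax":0,"ay":0,"az":0}]'

```text
time: 30.12
position: [0.5303, -0.0451, 0.0566]
eef_rot: [[-0.99, 0.142, -0.006], [0.142, 0.99, 0.0], [0.006, -0.001, -1.0]]
ft_force: [-4.9, -2.6, 6.1]
width: 0.0165
finger_force: 59.2
```

```bash
python3 st.py; python3 - <<'E'
from h import *
im=ctrl.get_image("wrist");s=ctrl.state();c=cam("wrist",s)
cv2.imwrite("pics/j.png",im[:,:,::-1]);ctrl.get_image("top")
print(redfit(im).min(0),redfit(im).max(0))
E
```

```text
30.125 [ 0.53026 -0.0451   0.05661] yaw ty 81.8278698392462 F [-4.88 -2.58  6.11] T [-0.414  0.961  0.053] j [-0.223  0.498 -0.466  0.613 -0.001 -0.08 ] w 0.016515827978318767
[[-0.9898, 0.1421, -0.0063], [0.1421, 0.9898, 0.0002], [0.0063, -0.0007, -1.0]]
[230. 299.] [285. 355.]
```

Emit:
jog_arm --commands '[{"dx":-0.002,"dy":0,"dz":0,"ax":0,"ay":0,"az":0},{"dx":-0.004,"dy":0,"dz":0,"ax":0,"ay":0,"az":0},{"dx":-0.006,"dy":0,"dz":0,"ax":0,"ay":0,"az":0},{"dx":-0.006,"dy":0,"dz":0,"ax":0,"ay":0,"az":0}]'

```text
time: 30.72
position: [0.5363, -0.0459, 0.0566]
eef_rot: [[-0.99, 0.142, -0.006], [0.142, 0.99, 0.0], [0.006, -0.001, -1.0]]
ft_force: [-5.4, -2.2, 7.0]
width: 0.0166
finger_force: 59.2
```

Emit:
jog_arm --commands '[{"dx":-0.001,"dy":0,"dz":0,"ax":0,"ay":0,"az":0},{"dx":-0.002,"dy":0,"dz":0,"ax":0,"ay":0,"az":0},{"dx":-0.002,"dy":0,"dz":0,"ax":0,"ay":0,"az":0}]'

```text
time: 31.1
position: [0.5381, -0.0462, 0.0566]
eef_rot: [[-0.99, 0.142, -0.006], [0.142, 0.99, 0.0], [0.006, -0.001, -1.0]]
ft_force: [-5.6, -2.3, 6.0]
width: 0.0171
finger_force: 59.3
```

Emit:
jog_arm --commands '[{"dx":-0.0007,"dy":0,"dz":0,"ax":0,"ay":0,"az":0},{"dx":-0.0014,"dy":0,"dz":0,"ax":0,"ay":0,"az":0},{"dx":-0.002,"dy":0,"dz":0,"ax":0,"ay":0,"az":0},{"dx":-0.002,"dy":0,"dz":0,"ax":0,"ay":0,"az":0}]'

```text
time: 31.6
position: [0.5399, -0.0464, 0.0566]
eef_rot: [[-0.99, 0.142, -0.007], [0.142, 0.99, 0.0], [0.007, -0.001, -1.0]]
ft_force: [-5.9, -1.5, 6.6]
width: 0.0168
finger_force: 59.4
```

Emit:
jog_arm --commands '[{"dx":-0.0007,"dy":0,"dz":0,"ax":0,"ay":0,"az":0},{"dx":-0.0014,"dy":0,"dz":0,"ax":0,"ay":0,"az":0},{"dx":-0.002,"dy":0,"dz":0,"ax":0,"ay":0,"az":0},{"dx":-0.002,"dy":0,"dz":0,"ax":0,"ay":0,"az":0}]'

```text
time: 32.1
position: [0.54, -0.0464, 0.0566]
eef_rot: [[-0.99, 0.142, -0.01], [0.142, 0.99, 0.001], [0.01, -0.001, -1.0]]
ft_force: [-11.1, -1.4, 11.4]
width: 0.0164
finger_force: 60.2
```

Emit:
jog_arm --commands '[{"dx":-0.0005,"dy":0,"dz":-0.0002,"ax":0,"ay":0,"az":0},{"dx":-0.0009,"dy":0,"dz":-0.0002,"ax":0,"ay":0,"az":0},{"dx":-0.0009,"dy":0,"dz":-0.0002,"ax":0,"ay":0,"az":0}]'

```text
time: 32.48
position: [0.54, -0.0465, 0.0566]
eef_rot: [[-0.99, 0.142, -0.012], [0.142, 0.99, 0.001], [0.012, -0.001, -1.0]]
ft_force: [-13.1, -0.8, 13.8]
width: 0.0173
finger_force: 60.3
```

Emit:
jog_arm --commands '[{"dx":0.001,"dy":0,"dz":-0.0002,"ax":0,"ay":0,"az":0},{"dx":0.002,"dy":0,"dz":-0.0003,"ax":0,"ay":0,"az":0},{"dx":0.003,"dy":0,"dz":-0.0003,"ax":0,"ay":0,"az":0},{"dx":0.003,"dy":0,"dz":-0.0003,"ax":0,"ay":0,"az":0}]'

```text
time: 32.98
position: [0.54, -0.0464, 0.0566]
eef_rot: [[-0.99, 0.142, -0.007], [0.142, 0.99, 0.0], [0.007, -0.001, -1.0]]
ft_force: [-5.7, -2.3, 0.9]
width: 0.0172
finger_force: 58.8
```

Now open to a moderate width, then lift straight up.

Emit:
jog_arm --commands '[{"dx":0.001,"dy":0,"dz":-0.0003,"ax":0,"ay":0,"az":0},{"dx":0.001,"dy":0,"dz":-0.0003,"ax":0,"ay":0,"az":0},{"dx":0.001,"dy":0,"dz":-0.0003,"ax":0,"ay":0,"az":0},{"dx":0.001,"dy":0,"dz":-0.0003,"ax":0,"ay":0,"az":0}]' --jaw 0.5

```text
time: 33.48
position: [0.5413, -0.0461, 0.0576]
eef_rot: [[-0.99, 0.142, -0.002], [0.142, 0.99, 0.001], [0.002, 0.001, -1.0]]
ft_force: [-0.9, -0.7, -0.1]
width: 0.0425
finger_force: 0.0
```

Emit:
jog_arm --commands '[{"dx":0,"dy":0,"dz":-0.01,"ax":0,"ay":0,"az":0},{"dx":0,"dy":0,"dz":-0.04,"ax":0,"ay":0,"az":0},{"dx":-0.03,"dy":0,"dz":-0.09,"ax":0,"ay":0,"az":0},{"dx":-0.07,"dy":0,"dz":-0.13,"ax":0,"ay":0,"az":0},{"dx":-0.07,"dy":0,"dz":-0.13,"ax":0,"ay":0,"az":0}]'

```text
time: 34.1
position: [0.6159, -0.0573, 0.1922]
eef_rot: [[-0.99, 0.142, 0.008], [0.142, 0.99, -0.001], [-0.008, -0.0, -1.0]]
ft_force: [-0.6, -0.0, -1.2]
width: 0.0425
finger_force: 0.0
```

```bash
python3 st.py; python3 ds.py; python3 - <<'E'
from h import *
im=cv2.imread("pics/last.png");hs=cv2.cvtColor(im,cv2.COLOR_BGR2HSV)
p=redfit(im[:,:,::-1].copy());print(p.min(0),p.max(0))
r=int(p[:,1].max())
for u in range(225,292,11): print(u,[int(hs[v,u,1]) for v in range(r-3,r+4)])
t=int(p[:,1].min());u=int(p[p[:,1]==t][:,0].mean());print("rear col",u,[tuple(int(x) for x in hs[v,u]) for v in range(t-5,t+3)])
E
```

```text
34.1 [ 0.61593 -0.0573   0.19225] yaw ty 81.8455095333364 F [-0.64 -0.03 -1.22] T [0.003 0.086 0.01 ] j [-0.212  0.481 -0.088  0.994  0.    -0.07 ] w 0.04254616488813102
[[-0.9899, 0.1418, 0.0078], [0.1418, 0.9899, -0.0013], [-0.0079, -0.0002, -1.0]]
circle (array([ 0.60580396, -0.0632949 ]), np.float64(0.00031717545841175164)) white mid, normal deg, len (array([ 0.6441546 , -0.04925679], dtype=float32), np.float32(9.457512), np.float32(0.0055450797))
[([251.0, 198.0], [0.6417999863624573, -0.06769999861717224], -7.62, 0.0429)]
[198. 108.] [303. 203.]
225 [255, 221, 234, 170, 49, 13, 15]
236 [243, 227, 255, 193, 45, 25, 19]
247 [255, 255, 243, 171, 50, 4, 8]
258 [252, 255, 255, 161, 40, 13, 22]
269 [237, 237, 219, 200, 77, 9, 12]
280 [224, 222, 204, 87, 26, 18, 7]
291 [80, 13, 8, 33, 9, 15, 14]
rear col 250 [(118, 195, 17), (108, 177, 49), (110, 166, 60), (103, 227, 54), (172, 170, 99), (1, 198, 143), (4, 234, 73), (177, 241, 73)]
```

Emit:
jog_arm --commands '[{"dx":0,"dy":0,"dz":0,"ax":0,"ay":0,"az":0},{"dx":0,"dy":0,"dz":0,"ax":0,"ay":0,"az":0},{"dx":0,"dy":0,"dz":0,"ax":0,"ay":0,"az":0}]'

```text
time: 34.52
position: [0.6096, -0.056, 0.1864]
eef_rot: [[-0.99, 0.142, -0.005], [0.142, 0.99, 0.001], [0.005, 0.001, -1.0]]
ft_force: [-0.9, 0.0, -0.4]
width: 0.0426
finger_force: 0.0
```

```bash
python3 ds.py; python3 - <<'E'
from h import *
s=ctrl.state();c=cam("wrist",s);im=cv2.imread("pics/last.png")[:,:,::-1].copy();hs=cv2.cvtColor(im,cv2.COLOR_RGB2HSV)
e=[]
for u in range(226,281,3):
    v=[v for v in range(180,230) if hs[v,u,1]>150 and hs[v,u,2]>55];e.append((u,max(v)))
print(e);q=np.polyfit(*zip(*e),1);a,b=[onz(c,(u,np.polyval(q,u)),.031) for u in(226,281)];d=a-b;print("flat edge normal",np.degrees(np.arctan2(d[1],d[0]))%180-90)
E
```

```text
circle (array([ 0.60577511, -0.06324209]), np.float64(0.0003202542145815814)) white mid, normal deg, len (array([ 0.6442174 , -0.05119546], dtype=float32), np.float32(-13.537796), np.float32(0.0069312975))
[([250.0, 208.0], [0.6413999795913696, -0.06830000132322311], -8.18, 0.0434)]
[(226, 213), (229, 213), (232, 213), (235, 213), (238, 213), (241, 213), (244, 213), (247, 213), (250, 213), (253, 213), (256, 213), (259, 213), (262, 214), (265, 213), (268, 214), (271, 214), (274, 214), (277, 213), (280, 212)]
flat edge normal -8.61797540581621
```

The white line still reads -8.2° against about -8.1° for the bar, and the jaw is touching the disc, so I'm handing it in.

```bash
python3 -c "
from rig import ctrl
print(ctrl.sign_off())"
```

```text
the job is handed in; nothing more can be done
None
```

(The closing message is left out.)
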